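# Size the easel pegs and lock them in their stand

## Robot

A 6-joint arm with a two-finger parallel gripper is mounted at the origin on the work surface. World frame = base frame: x ahead of the robot, y to its left, z up, the work surface at z = 0. Lengths are in mm, angles in rad, forces in N, time in s.
With the tool pointing down it reaches from about 375 to 900 mm from the base axis. Payload 3.1 kg.
Tool frame: the origin (TCP) lies midway between the tips of the shut fingers; the grasp point (between the pads) lies 19 mm behind it (bot.hold_point_z is the distance from the TCP to the grasp point, in mm); z points along the fingers, y is the line along which they close (so a half turn about z gives the same grasp; the last joint's range is limited). The gripper opens to 85 mm and grips with 20 to 120 N. Pads are 22 mm wide; open, the fingers measure 114 mm over their backs; the gripper's body (76 mm by 85 mm) begins 54 mm behind the grasp point. The pads swing forward as they close: fully open they stand 13 mm farther back than shut.
Start: joints at [1.169, 0.527, 1.433, -0, 1.181, -0.178], TCP at [138.67, 609.399, 231.31] pointing down, gripper open.
Joint ranges: [-3.08, 3.08], [-0.75, 2.2], [0.22, 2.44], [-1.43, 4.57], [0, 2.65], [-2.85, 2.85]. Speed limits (rad/s): [2.79, 2.79, 3.14, 3.14, 3.14, 3.14].

## Interface

Orientations are given as a unit quaternion [w, x, y, z].
In Python, from station import bot, cams gives the robot as it stands.
- The arm moves only by the tool move_arm, never from a script. Its argument "increments" is a list of rows, each an object of numbers: "dx", "dy", "dz": the shift along the tool's x, y, z in mm; "rx", "ry", "rz": the turn, a rotation vector about the tool's x, y, z in rad; "gripper": the opening, from -1 (shut) to 1 (fully open). A call has 1 to 12 rows; each row is the pose to reach, as a shift and turn from the pose commanded when the call began, along the tool's axes at that moment; what a row does not reach only later rows make up. A row lasts 1/12 s, in which the tool goes at most 41.7 mm and 7.16 degrees, less where a joint would pass 70% of its speed; a pose out of reach is approached as far as the arm can. A call with a gripper value outside its range is refused whole. The fingers move at their own pace and stop on an object; "force" is the grip in N (left out, the last holds). Time passes only in rows, so rows that repeat a pose let the fingers close. It gives the time, the measured TCP pose, the force, the opening and the grip force at its end, in the units of the state.
- bot.observe(): the state, without advancing time (a new reading comes with each control period).
- cams.get_image(name): name is "scene" or "top" or "wrist"; returns a dict with "img" (384x512x3 uint8, red, green, blue), "fx", "fy", "cx", "cy" (pixels), "view" (4x4, takes a point from world to camera coordinates). Camera axes: x right, y up, looking along -z (the intrinsics and any distortion apply to the point x, -y, -z); pixel columns grow to the right and rows downward; lengths in mm; the calibration is good to about 2 mm. A picture is of the moment at which its call begins. There is no depth.
- bot.finish_job(): hands the job in; it is judged then, once.
The state is a dict: "time": time; "q": joint angles; "qvel": joint speeds; "joint_torque": joint torques, N m; "position": TCP position; "tcp_rot": TCP orientation; "contact_force": force on the tool from outside, world axes, zero at the start; "torque": the same for the moment, N m; "finger_gap": finger opening in mm; "finger_force": force on a finger pad.
Only numpy, scipy, OpenCV 4.12 (cv2) and the standard library are available. Lean on these libraries where they do the work, as an engineer would, in place of code of your own. Each camera call takes 0.05 s, during which the arm holds its last target. There are 200 camera calls.

## Task

The easel's pegs have come back mixed up in the plain block: try each peg in the graded plate of the stand, stepping down from the widest hole, and leave it pushed home in the narrowest hole that its shank passes cleanly, standing on its collar (in too wide a hole the collar sinks in). When all the pegs are home and while the keeper bar is still open, fit the square-bored T handle fully down on the bar's square shaft, turn it counter-clockwise until the bar stops over the peg heads, and leave the handle on. Turn the bar by its handle only, never touch the bar or its shaft with the robot, and leave the cup and the paint tin where they are.

Things in the scene. Friction and masses are not known exactly. Their poses are not given: they have to be found in the camera images.
- peg_a: loose wooden peg; 4 or all of the five are present (others None). Square head 44 x 44 x 30 mm tall on a collar 6 mm tall on a round shank 50 mm long. Shank 8, 14, 20, 26 or 32 mm thick, collar 5 mm wider: no two pegs alike; try which is which. Origin at the shank's lower end (bevelled 2 mm), z up; collar z = 50 to 56 mm, head 56 to 86, sides face x and y. 50 to 100 g
- peg_b: another peg, as peg_a, with a shank of another, untold thickness
- peg_c: another peg, as peg_a, with a shank of another, untold thickness
- peg_d: another peg, as peg_a, with a shank of another, untold thickness
- peg_e: another peg, as peg_a, with a shank of another, untold thickness
- stand: fixed wooden stand: graded plate 90 x 275 x 15 mm, five round holes in a row, top 66 mm above the table (free down to 8 mm); post 44 mm square at y = -168 mm carries the keeper bar. Origin on the table under the middle hole, y along the row from post to narrowest hole. A peg home in its right hole stands on its collar, tip 16 mm above the table; in a wider hole the collar sinks in, tip 10 mm
- hole0 (a point): centre of the plate's 34 mm hole, at the plate's top, 66 mm above the table; passes shanks of 32 mm and thinner, stops the 37 mm collar of the 32 mm peg, lets thinner pegs' collars sink in. Holes are 52 mm apart; hole0, the widest, is next to the post, hole4 is the narrowest
- hole1 (a point): centre of the plate's 28 mm hole, at the plate's top, 66 mm above the table; passes shanks of 26 mm and thinner, stops the 31 mm collar of the 26 mm peg, lets thinner pegs' collars sink in. Holes are 52 mm apart; hole0, the widest, is next to the post, hole4 is the narrowest
- hole2 (a point): centre of the plate's 22 mm hole, at the plate's top, 66 mm above the table; passes shanks of 20 mm and thinner, stops the 25 mm collar of the 20 mm peg, lets thinner pegs' collars sink in. Holes are 52 mm apart; hole0, the widest, is next to the post, hole4 is the narrowest
- hole3 (a point): centre of the plate's 16 mm hole, at the plate's top, 66 mm above the table; passes shanks of 14 mm and thinner, stops the 19 mm collar of the 14 mm peg, lets thinner pegs' collars sink in. Holes are 52 mm apart; hole0, the widest, is next to the post, hole4 is the narrowest
- hole4 (a point): centre of the plate's 10 mm hole, at the plate's top, 66 mm above the table; passes shanks of 8 mm and thinner, stops the 13 mm collar of the 8 mm peg, lets thinner pegs' collars sink in. Holes are 52 mm apart; hole0, the widest, is next to the post, hole4 is the narrowest
- keeper (a joint): angle (rad) of the keeper bar on the post: 0 to 0.15 at the start (open, along the stand's +x), growing counter-clockwise from above to a stop at 1.571, along the row over the peg heads. Stiff, about 0.1 N m, stays where left. Aluminium, 24 mm wide, 282 mm from axis to end, 108 to 120 mm above the table, 6 mm over the heads of pegs fully home; a higher peg blocks it
- shaft_foot (a point): on the keeper bar's axis, on top of its hub, 120 mm above the table, at the foot of the upright square steel shaft that turns with the bar; z up, x along the bar, the shaft's sides face x and y. Shaft 17 mm square, 24 mm tall, the top 6 mm stepped down to 11 mm; the hub is 44 mm round
- handle: loose T handle, 160 to 260 g, standing on the table: steel foot 76 mm square, 8 mm thick, a hub 40 mm square to z = 26 mm; through both a 19.5 mm square bore, open below; on top a wooden cross bar 90 x 16 mm from z = 26 to 58 mm. Origin under its centre, z up, x along the cross bar, bore sides face x and y. Fully home its origin is at shaft_foot, any quarter turn; play 0.16 rad either way
- block: fixed wooden block 160 (x) x 210 (y) x 66 mm tall; the pegs hang by their heads in six 38 mm square holes, at x = -40 and 40 mm, y = -68, 0 and 68 mm, tips 10 mm above the table, heads about square to the block. Origin at the centre of its underside
- jar: bystander: a white pottery water cup 72 mm wide and 85 mm tall, empty. Origin at the centre of its underside
- tin: bystander: a grey paint tin with colour pans, 110 x 190 x 22 mm. Origin at the centre of its underside
Not all that is in view belongs to the job. Leave any red look-alike of the peg_b alone.

How it is judged:
By the outcome, as a careful person would: the job done as asked, in the order asked, and still so for the second after the job is handed in, with the robot touching nothing.
Of peg_a, peg_b, peg_c, peg_d, peg_e only 4 to 5 are there at a start; the rules pass over those that are not, and their reading is None.
At some moment in a run one of handle may be knocked a few centimetres aside while the robot is not near it.
It also fails if it takes over 210 s, if anything falls off the work surface, if the arm or the gripper's body presses on something with over 40 N, if the wrist force passes 120 N, or if a joint passes its speed limit or range.

## Working session

There is one attempt and no reset: what is moved stays moved. The work goes in short steps, Python scripts to look and compute and a tool call to move; the robot and the scene stay as the last step left them, time stands still between calls to the robot, and variables do not carry over. Pictures are saved under pics/ and viewed, at most 14 in all, crops included, and the job is handed in when it is done.

Besides the shell and the picture viewer there is one more tool, called after "Call:" in YAML: its name, and indented under it one key for each argument. move_arm: Moves the arm, as the interface text tells. Its arguments: {"type":"object","properties":{"increments":{"type":"array"},"force":{"type":"number"}},"required":["increments"]}

```bash
ls; mkdir -p pics; cat > h.py <<'E'
import numpy as np, cv2
from station import bot, cams
from scipy.spatial.transform import Rotation as R
def snap(name, fn, s=1.5):
    d=cams.get_image(name); np.savez('pics/'+fn+'.npz',**d)
    im=cv2.resize(d['img'][:,:,::-1],None,fx=s,fy=s,interpolation=cv2.INTER_CUBIC); cv2.imwrite('pics/'+fn+'.png',im); return d
def load(fn): return dict(np.load('pics/'+fn+'.npz'))
def proj(d,P):
    P=np.atleast_2d(P); c=(d['view']@np.c_[P,np.ones(len(P))].T)[:3].T
    return np.c_[d['cx']+d['fx']*c[:,0]/-c[:,2], d['cy']-d['fy']*c[:,1]/-c[:,2]]
def ray(d,u,v,z):
    V=np.linalg.inv(d['view']); r=V[:3,:3]@np.array([(u-d['cx'])/d['fx'],-(v-d['cy'])/d['fy'],-1]); o=V[:3,3]
    return o+r*(z-o[2])/r[2]
def st():
    s=bot.observe(); print({k:np.round(s[k],3).tolist() for k in ('time','q','position','tcp_rot','contact_force','finger_gap','finger_force')}); return s
def delta(x,y,z,yaw=None):
    "shift in tool axes to reach world xyz; rz so the tool y axis lies at yaw (mod pi)"
    s=bot.observe(); w,a,b,c=s['tcp_rot']; r=R.from_quat([a,b,c,w]); p=np.array(s['position'])
    d=r.inv().apply(np.array([x,y,z])-p); ty=r.apply([0,1,0]); cur=np.arctan2(ty[1],ty[0])
    e=0 if yaw is None else (yaw-cur+np.pi/2)%np.pi-np.pi/2
    print('d',d.round(1),'rz',round(-e,3),'cur yaw',round(cur,3),'z axis',r.apply([0,0,1]).round(3))
E
python3 - <<'E'
from h import *
for n in('scene','top','wrist'):
    d=snap(n,n+'0'); print(n,{k:(d[k].tolist() if hasattr(d[k],'tolist') else d[k]) for k in d if k not in('img',)})
st()
E
```

```text
pics
scene {'fx': 394.13246131148924, 'fy': 394.13246131148924, 'cx': 255.59738512612628, 'cy': 194.7130234949595, 'view': [[-0.6859468733620596, 0.727651537696963, 0.0003558258847729133, 436.8566271389572], [-0.5128275046009281, -0.4837820802763735, 0.7091987375399436, 228.6506678089047], [0.5162216940904364, 0.48629017930728363, 0.7050085276503328, -1314.7626189055], [0.0, 0.0, 0.0, 1.0]]}
top {'fx': 440.2600894239238, 'fy': 440.2600894239238, 'cx': 251.26528152123424, 'cy': 196.12253101139268, 'view': [[0.02904342582612307, -0.9994793661944501, -0.014052614270061686, -34.48541615323618], [0.9859943104809256, 0.026336088780837486, 0.16468646005962986, -611.975482976413], [-0.16423062782418724, -0.018638856704972537, 0.9862458587518657, -1235.0487358916173], [0.0, 0.0, 0.0, 1.0]]}
wrist {'fx': 319.65669601724204, 'fy': 319.65669601724204, 'cx': 256.4789398627173, 'cy': 192.55450462253552, 'view': [[0.2216710499963614, 0.9751199431983016, -0.0017441245518313713, -624.308618563236], [-0.9267628922956552, 0.21012124044217115, -0.3113833742813443, 40.50036855428792], [-0.3032696606278035, 0.07064106944253463, 0.9502827748889867, -379.81142799748795], [0.0, 0.0, 0.0, 1.0]]}
{'time': 0.15, 'q': [1.168, 0.528, 1.434, -0.0, 1.181, -0.178], 'position': [138.474, 608.897, 230.564], 'tcp_rot': [-0.0, 0.112, 0.994, -0.001], 'contact_force': [-0.42, 0.734, -0.541], 'finger_gap': 85.53, 'finger_force': 0.0}
```

View pics/top0.png

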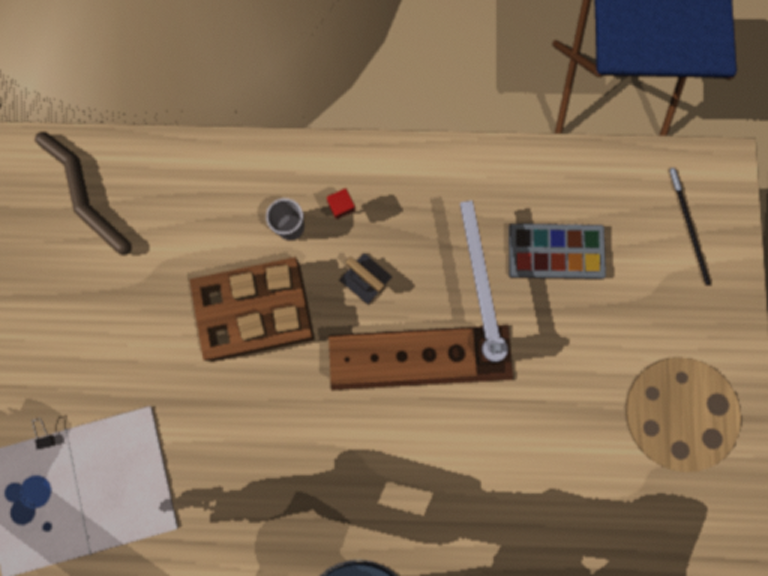

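View pics/scene0.png

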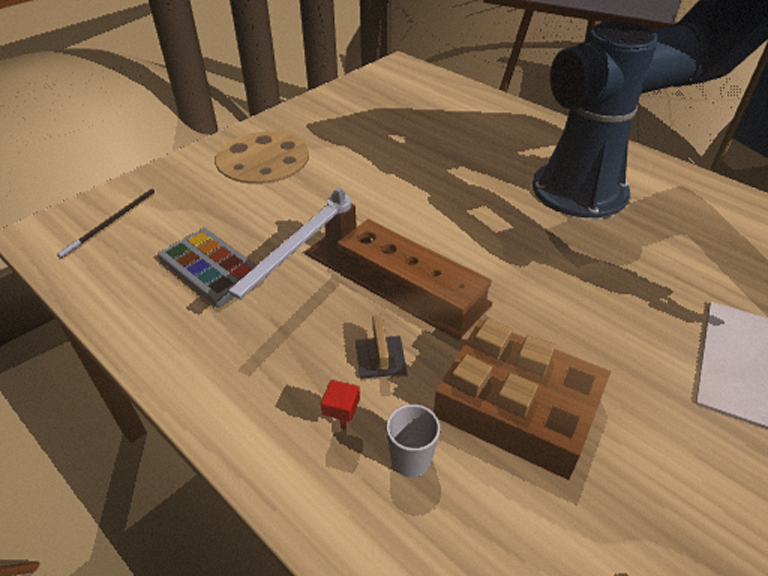

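The picture shows four wooden pegs in the block, at about (243,285), (277,278), (250,326) and (286,319) in the top view. The red look-alike is at (341,203), the handle at (366,278), and the stand holes run from (347,359) to (457,352). The bar is open. I'll check this in a close crop.

```bash
python3 - <<'E'
from h import *
d=load('top0'); im=d['img'][120:270,120:350,::-1]
cv2.imwrite('pics/crop0.png',cv2.resize(im,None,fx=3.4,fy=3.4,interpolation=cv2.INTER_CUBIC))
E
```

```text
(no output)
```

View pics/crop0.png

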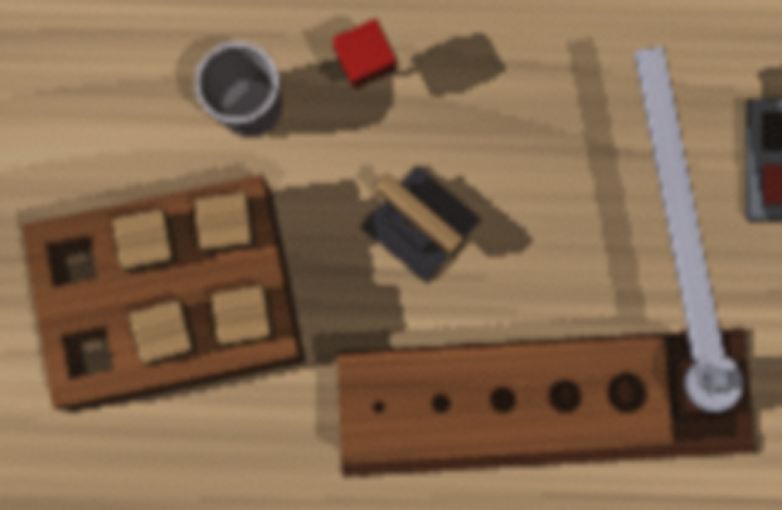

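The crop confirms four wooden pegs in the block, at crop pixels (143,239), (223,221), (160,330) and (240,314). The red peg at (364,51) is the look-alike and gets left alone. The holes are at (378,407), (441,403), (503,399), (565,395) and (627,391).

```bash
python3 - <<'E'
from h import *
d=load('top0')
def w(u,v,z): return ray(d,120+(u+.5)/3.4-.5,120+(v+.5)/3.4-.5,z)
H=np.array([w(*p,66) for p in [(627,391),(565,395),(503,399),(441,403),(378,407)]]); print('holes',H.round(1))
v=H[4]-H[0]; ys=np.arctan2(v[1],v[0]); print('stand y dir',ys,'spacing',np.linalg.norm(v)/4,'mid',H.mean(0))
sx=ys-np.pi/2; print('stand yaw',sx); u=v/np.linalg.norm(v)
sh=H.mean(0)-168*u; print('shaft pred',sh.round(1),'seen',w(718,380,144).round(1))
e=w(650,50,120); h=w(713,384,120); print('bar',np.arctan2(*(e-h)[[1,0]])-sx, e,h)
P=np.array([w(*p,96) for p in [(143,239),(223,221),(160,330),(240,314)]]); print('pegs',P.round(1))
B=np.array([w(*p,66) for p in [(20,222),(262,176),(303,358),(58,408)]]); print('block',B.round(1),B.mean(0)); e=B[2]-B[3];print('edge ang',np.arctan2(e[1],e[0]), np.linalg.norm(e)); e=B[1]-B[0];print(np.arctan2(e[1],e[0]), np.linalg.norm(e))
hc=[w(384,180,58),w(456,245,58)];print('handle',hc,(hc[0]+hc[1])/2,np.arctan2(*(hc[1]-hc[0])[[1,0]]), np.linalg.norm(hc[1]-hc[0]))
F=np.array([w(*p,8) for p in [(421,167),(362,228),(428,282),(481,218)]]);print(F.round(1),F.mean(0))
print('jar',w(238,85,85),'red',w(364,51,86))
b=P.mean(0); delta(*(b[:2]),230)
E
```

```text
holes [[ 503.3 -170.7   66. ]
 [ 498.5 -119.1   66. ]
 [ 493.8  -67.4   66. ]
 [ 489.   -15.8   66. ]
 [ 484.2   36.7   66. ]]
stand y dir 1.6628910938349433 spacing 52.076441058680345 mid [493.75073639 -67.26271207  66.        ]
stand yaw 0.09209476704004671
shaft pred [ 509.2 -234.6   66. ] seen [ 507.6 -233.7  144. ]
bar 0.09463270857667039 [ 782.17267688 -181.53584273  120.        ] [ 506.43715031 -233.6301132   120.        ]
pegs [[616.1 235.6  96. ]
 [633.1 169.7  96. ]
 [540.4 216.8  96. ]
 [555.4 151.5  96. ]]
block [[633.3 348.9  66. ]
 [678.9 143.5  66. ]
 [523.4 101.3  66. ]
 [475.8 304.8  66. ]] [577.86211621 224.61138734  66.        ]
edge ang -1.3408648629536377 209.0446821449699
-1.3522656552350534 210.3433564941582
handle [array([679.88356309,  39.20140749,  58.        ]), array([624.65663632, -24.43765868,  58.        ])] [652.27009971   7.38187441  58.        ] -2.2855423422876213 84.26116651395941
[[ 7.037e+02  9.600e+00  8.000e+00]
 [ 6.467e+02  6.040e+01  8.000e+00]
 [ 5.996e+02  1.000e-01  8.000e+00]
 [ 6.585e+02 -4.540e+01  8.000e+00]] [652.12343791   6.19758807   8.        ]
jar [753.61397212 165.16963845  85.        ] red [786.06955988  58.593487    86.        ]
d [-528.8 -305.7    0.9] rz 0 cur yaw 1.347 z axis [-0.001 -0.002 -1.   ]
```

```bash
python3 - <<'E'
from h import *
delta(554.7,150.5,150,0.224)
E
```

```text
d [-507.6 -354.4   81. ] rz 1.123 cur yaw 1.347 z axis [-0.001 -0.002 -1.   ]
```

Call:
move_arm:
  increments:
    - {"dx": -507.6, "dy": -354.4, "dz": 0, "rz": 1.123, "gripper": 0.46}
    - {"dx": -507.6, "dy": -354.4, "dz": 0, "rz": 1.123, "gripper": 0.46}
    - {"dx": -507.6, "dy": -354.4, "dz": 0, "rz": 1.123, "gripper": 0.46}
    - {"dx": -507.6, "dy": -354.4, "dz": 0, "rz": 1.123, "gripper": 0.46}
    - {"dx": -507.6, "dy": -354.4, "dz": 0, "rz": 1.123, "gripper": 0.46}
    - {"dx": -507.6, "dy": -354.4, "dz": 0, "rz": 1.123, "gripper": 0.46}
    - {"dx": -507.6, "dy": -354.4, "dz": 0, "rz": 1.123, "gripper": 0.46}
    - {"dx": -507.6, "dy": -354.4, "dz": 0, "rz": 1.123, "gripper": 0.46}
    - {"dx": -507.6, "dy": -354.4, "dz": 0, "rz": 1.123, "gripper": 0.46}
    - {"dx": -507.6, "dy": -354.4, "dz": 0, "rz": 1.123, "gripper": 0.46}
    - {"dx": -507.6, "dy": -354.4, "dz": 0, "rz": 1.123, "gripper": 0.46}
    - {"dx": -507.6, "dy": -354.4, "dz": 0, "rz": 1.123, "gripper": 0.46}

```text
invalid input at $.increments[0]: expected keys dx, dy, dz, rx, ry, rz, gripper
```

```bash
python3 - <<'E'
from h import *
st();delta(554.7,150.5,150,0.224)
E
```

```text
{'time': 0.15, 'q': [1.168, 0.528, 1.434, -0.0, 1.181, -0.178], 'position': [138.474, 608.897, 230.564], 'tcp_rot': [-0.0, 0.112, 0.994, -0.001], 'contact_force': [-0.42, 0.734, -0.541], 'finger_gap': 85.53, 'finger_force': 0.0}
d [-507.6 -354.4   81. ] rz 1.123 cur yaw 1.347 z axis [-0.001 -0.002 -1.   ]
```

Call:
move_arm:
  increments:
    - {"dx": -508, "dy": -354, "dz": 0, "rx": 0, "ry": 0, "rz": 1.123, "gripper": 0.46}
    - {"dx": -508, "dy": -354, "dz": 0, "rx": 0, "ry": 0, "rz": 1.123, "gripper": 0.46}
    - {"dx": -508, "dy": -354, "dz": 0, "rx": 0, "ry": 0, "rz": 1.123, "gripper": 0.46}
    - {"dx": -508, "dy": -354, "dz": 0, "rx": 0, "ry": 0, "rz": 1.123, "gripper": 0.46}
    - {"dx": -508, "dy": -354, "dz": 0, "rx": 0, "ry": 0, "rz": 1.123, "gripper": 0.46}
    - {"dx": -508, "dy": -354, "dz": 0, "rx": 0, "ry": 0, "rz": 1.123, "gripper": 0.46}
    - {"dx": -508, "dy": -354, "dz": 0, "rx": 0, "ry": 0, "rz": 1.123, "gripper": 0.46}
    - {"dx": -508, "dy": -354, "dz": 0, "rx": 0, "ry": 0, "rz": 1.123, "gripper": 0.46}
    - {"dx": -508, "dy": -354, "dz": 0, "rx": 0, "ry": 0, "rz": 1.123, "gripper": 0.46}
    - {"dx": -508, "dy": -354, "dz": 0, "rx": 0, "ry": 0, "rz": 1.123, "gripper": 0.46}
    - {"dx": -508, "dy": -354, "dz": 0, "rx": 0, "ry": 0, "rz": 1.123, "gripper": 0.46}
    - {"dx": -508, "dy": -354, "dz": 0, "rx": 0, "ry": 0, "rz": 1.123, "gripper": 0.46}
  force: 30

```text
time: 1.15
position: [476.1, 237.8, 231.2]
tcp_rot: [-0.0, 0.624, 0.782, -0.0]
contact_force: [-0.1, 0.4, 0.1]
finger_gap: 62.4
finger_force: 0.0
```

```bash
python3 - <<'E'
from h import *
st();delta(554.7,150.5,110,0.224)
E
```

```text
{'time': 1.15, 'q': [0.253, 0.403, 1.665, 0.0, 1.074, 0.029], 'position': [476.101, 237.843, 231.206], 'tcp_rot': [-0.0, 0.624, 0.782, -0.0], 'contact_force': [-0.094, 0.431, 0.143], 'finger_gap': 62.383, 'finger_force': 0.0}
d [-102.6   57.3  121.2] rz -0.0 cur yaw 0.224 z axis [-0.  0. -1.]
```

Call:
move_arm:
  increments:
    - {"dx": -102.6, "dy": 57.3, "dz": 60, "rx": 0, "ry": 0, "rz": 0, "gripper": 0.46}
    - {"dx": -102.6, "dy": 57.3, "dz": 70, "rx": 0, "ry": 0, "rz": 0, "gripper": 0.46}
    - {"dx": -102.6, "dy": 57.3, "dz": 90, "rx": 0, "ry": 0, "rz": 0, "gripper": 0.46}
    - {"dx": -102.6, "dy": 57.3, "dz": 110, "rx": 0, "ry": 0, "rz": 0, "gripper": 0.46}
    - {"dx": -102.6, "dy": 57.3, "dz": 130, "rx": 0, "ry": 0, "rz": 0, "gripper": 0.46}
    - {"dx": -102.6, "dy": 57.3, "dz": 150, "rx": 0, "ry": 0, "rz": 0, "gripper": 0.46}
    - {"dx": -102.6, "dy": 57.3, "dz": 164, "rx": 0, "ry": 0, "rz": 0, "gripper": 0.46}
    - {"dx": -102.6, "dy": 57.3, "dz": 164, "rx": 0, "ry": 0, "rz": 0, "gripper": 0.46}
    - {"dx": -102.6, "dy": 57.3, "dz": 164, "rx": 0, "ry": 0, "rz": 0, "gripper": -0.5}
    - {"dx": -102.6, "dy": 57.3, "dz": 164, "rx": 0, "ry": 0, "rz": 0, "gripper": -0.5}
    - {"dx": -102.6, "dy": 57.3, "dz": 164, "rx": 0, "ry": 0, "rz": 0, "gripper": -0.5}
    - {"dx": -102.6, "dy": 57.3, "dz": 164, "rx": 0, "ry": 0, "rz": 0, "gripper": -0.5}
  force: 30

```text
time: 2.15
position: [554.6, 152.6, 68.6]
tcp_rot: [0.001, 0.623, 0.782, 0.001]
contact_force: [0.2, -0.4, -0.3]
finger_gap: 44.0
finger_force: 30.4
```

```bash
python3 - <<'E'
from h import *
st(); snap('wrist','w1')
E
```

```text
{'time': 2.15, 'q': [0.074, 0.692, 1.686, 0.0, 0.762, -0.15], 'position': [554.642, 152.59, 68.591], 'tcp_rot': [0.001, 0.623, 0.782, 0.001], 'contact_force': [0.204, -0.411, -0.32], 'finger_gap': 43.969, 'finger_force': 30.364}
```

View pics/w1.png

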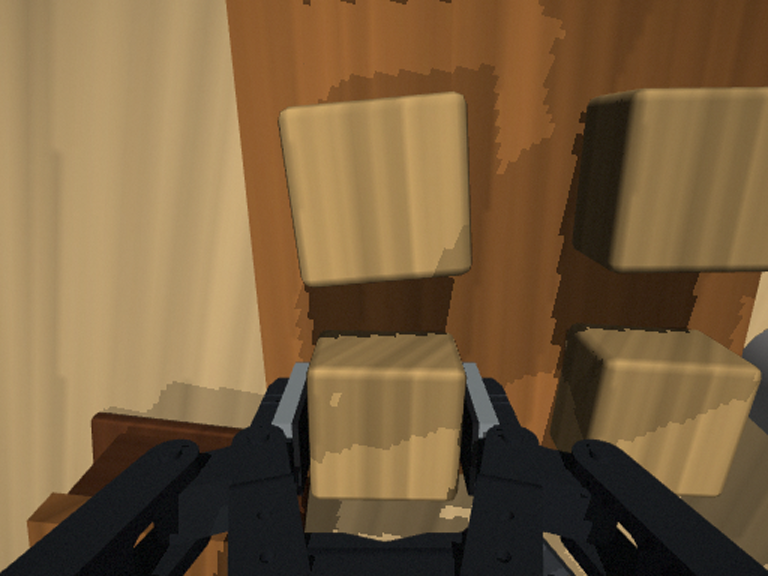

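The wrist picture shows the peg gripped squarely between the pads, with the top face of its head at (310–465, 366–499). Next I'll work out its offset across the grip.

```bash
cat >> h.py <<'E'
def headx(fn,rowsf,rowb,col,z,pos,yaw):
    "offset of head centre from TCP along tool x and y, from wrist picture (1.5x pixels)"
    d=load(fn); q=[ray(d,(col+.5)/1.5-.5,(r+.5)/1.5-.5,z) for r in (rowsf,rowb)]
    c=(q[0]+q[1])/2; s=bot.observe(); w,a,b,k=s['tcp_rot']; r=R.from_quat([a,b,k,w])
    print('size',np.linalg.norm(q[0]-q[1]),'world',c.round(1),'tool',r.inv().apply(c-np.array(s['position'])).round(1))
E
python3 - <<'E'
from h import *
headx('w1',499,366,386,96,0,0)
d=load('w1');s=bot.observe();w,a,b,k=s['tcp_rot']; r=R.from_quat([a,b,k,w])
V=np.linalg.inv(d['view']);print('cam in tool',r.inv().apply(V[:3,3]-np.array(s['position'])))
delta(503.3,-170.7,175,0.092)
E
```

```text
size 43.40103980937918 world [555.3 152.2  96. ] tool [ -0.5   0.8 -27.5]
cam in tool [  80.26828005    0.47520841 -142.11889143]
d [-303.8 -121.6 -106.7] rz 0.132 cur yaw 0.224 z axis [ 0.002  0.    -1.   ]
```

Call:
move_arm:
  increments:
    - {"dx": 0, "dy": 0, "dz": -41, "rx": 0, "ry": 0, "rz": 0, "gripper": -0.5}
    - {"dx": 0, "dy": 0, "dz": -82, "rx": 0, "ry": 0, "rz": 0, "gripper": -0.5}
    - {"dx": -304, "dy": -121, "dz": -107, "rx": 0, "ry": 0, "rz": 0.132, "gripper": -0.5}
    - {"dx": -304, "dy": -121, "dz": -107, "rx": 0, "ry": 0, "rz": 0.132, "gripper": -0.5}
    - {"dx": -304, "dy": -121, "dz": -107, "rx": 0, "ry": 0, "rz": 0.132, "gripper": -0.5}
    - {"dx": -304, "dy": -121, "dz": -107, "rx": 0, "ry": 0, "rz": 0.132, "gripper": -0.5}
    - {"dx": -304, "dy": -121, "dz": -107, "rx": 0, "ry": 0, "rz": 0.132, "gripper": -0.5}
    - {"dx": -304, "dy": -121, "dz": -107, "rx": 0, "ry": 0, "rz": 0.132, "gripper": -0.5}
    - {"dx": -304, "dy": -121, "dz": -107, "rx": 0, "ry": 0, "rz": 0.132, "gripper": -0.5}
    - {"dx": -304, "dy": -121, "dz": -107, "rx": 0, "ry": 0, "rz": 0.132, "gripper": -0.5}
    - {"dx": -304, "dy": -121, "dz": -107, "rx": 0, "ry": 0, "rz": 0.132, "gripper": -0.5}
    - {"dx": -304, "dy": -121, "dz": -107, "rx": 0, "ry": 0, "rz": 0.132, "gripper": -0.5}
  force: 40

```text
time: 3.2
position: [503.5, -173.2, 175.1]
tcp_rot: [0.001, 0.675, 0.737, 0.0]
contact_force: [0.3, 0.7, -0.4]
finger_gap: 43.5
finger_force: 44.7
```

```bash
python3 - <<'E'
from h import *
st(); delta(503.3,-170.7,124,0.092); a=snap('scene','s1'); b=snap('wrist','w2')
c=a['img'][70:262,150:390]; c=cv2.resize(c,None,fx=1.6,fy=1.6); w=b['img']
cv2.imwrite('pics/sw1.png',np.hstack([c[:300],cv2.resize(w,(400,300))])[:,:,::-1])
E
```

```text
{'time': 3.2, 'q': [-0.541, 0.481, 1.723, 0.0, 0.936, -0.629], 'position': [503.466, -173.185, 175.132], 'tcp_rot': [0.001, 0.675, 0.737, 0.0], 'contact_force': [0.284, 0.674, -0.374], 'finger_gap': 43.471, 'finger_force': 44.701}
d [ 2.5 -0.  51.1] rz -0.004 cur yaw 0.088 z axis [ 0.002 -0.001 -1.   ]
```

View pics/sw1.png

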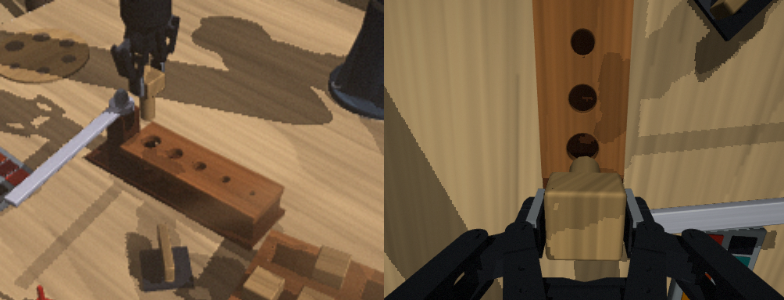

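The peg is held over hole0. The wrist view shows the next holes at about (582,148), (582,98) and (583,41) in the composite. I'll measure them from there as a second opinion.

```bash
python3 - <<'E'
from h import *
d=load('w2'); g=cv2.cvtColor(d['img'],cv2.COLOR_RGB2GRAY)
for n,(u,v) in enumerate([(583,41),(583,98),(582,148)]):
    x,y=(u-384)*1.28,v*1.28; x0,y0=int(x-25),int(max(y-25,0)); s=g[y0:y0+48,x0:x0+50]
    k,l,stt,c=cv2.connectedComponentsWithStats((s<50).astype(np.uint8))
    i=1+np.argmax(stt[1:,4]); t=stt[i]; cx,cy=x0+t[0]+t[2]/2-.5,y0+t[1]+t[3]/2-.5
    print(t,(cx,cy),ray(d,cx,cy,66).round(1), 'bbox w mm', np.linalg.norm(ray(d,x0+t[0]-.5,cy,66)-ray(d,x0+t[0]+t[2]-.5,cy,66)))
d=load('w2')
q=proj(d,[[498.5,-119.1,66],[493.8,-67.4,66],[489,-15.8,66]]);print(q)
E
```

```text
[ 10   9  31  35 844] (np.float64(254.0), np.float64(53.0)) [492.3 -67.8  66. ] bbox w mm 22.389139839758982
[   7    7   37   36 1022] (np.float64(254.0), np.float64(124.5)) [ 496.8 -118.4   66. ] bbox w mm 28.554695762183062
[   5    6   42   35 1101] (np.float64(253.5), np.float64(187.0)) [ 500.8 -168.7   66. ] bbox w mm 34.47988647249289
[[256.13530616 125.61994192]
 [256.07559988  52.60388797]
 [255.84522044 -31.26175933]]
```

Call:
move_arm:
  increments:
    - {"dx": 3, "dy": -2, "dz": 30, "rx": 0, "ry": 0, "rz": 0, "gripper": -0.5}
    - {"dx": 3, "dy": -2, "dz": 40, "rx": 0, "ry": 0, "rz": 0, "gripper": -0.5}
    - {"dx": 3, "dy": -2, "dz": 40, "rx": 0, "ry": 0, "rz": 0, "gripper": -0.5}
    - {"dx": 3, "dy": -2, "dz": 48, "rx": 0, "ry": 0, "rz": 0, "gripper": -0.5}
    - {"dx": 3, "dy": -2, "dz": 54, "rx": 0, "ry": 0, "rz": 0, "gripper": -0.5}
    - {"dx": 3, "dy": -2, "dz": 60, "rx": 0, "ry": 0, "rz": 0, "gripper": -0.5}
    - {"dx": 3, "dy": -2, "dz": 62, "rx": 0, "ry": 0, "rz": 0, "gripper": -0.5}

```text
time: 3.88
position: [501.1, -167.9, 111.7]
tcp_rot: [-0.0, 0.674, 0.739, -0.0]
contact_force: [-0.1, 0.8, -0.4]
finger_gap: 43.5
finger_force: 44.7
```

Call:
move_arm:
  increments:
    - {"dx": -2.3, "dy": 0, "dz": 5, "rx": 0, "ry": 0, "rz": 0, "gripper": -0.5}
    - {"dx": -2.3, "dy": 0, "dz": 20, "rx": 0, "ry": 0, "rz": 0, "gripper": -0.5}
    - {"dx": -2.3, "dy": 0, "dz": 30, "rx": 0, "ry": 0, "rz": 0, "gripper": -0.5}
    - {"dx": -2.3, "dy": 0, "dz": 36, "rx": 0, "ry": 0, "rz": 0, "gripper": -0.5}
    - {"dx": -2.3, "dy": 0, "dz": 38, "rx": 0, "ry": 0, "rz": 0, "gripper": -0.5}
    - {"dx": -2.3, "dy": 0, "dz": 40, "rx": 0, "ry": 0, "rz": 0, "gripper": -0.5}
    - {"dx": -2.3, "dy": 0, "dz": 40, "rx": 0, "ry": 0, "rz": 0, "gripper": -0.5}

```text
time: 4.47
position: [501.4, -170.5, 72.2]
tcp_rot: [-0.0, 0.674, 0.739, -0.0]
contact_force: [0.0, 0.2, -0.3]
finger_gap: 43.6
finger_force: 44.7
```

Call:
move_arm:
  increments:
    - {"dx": 0, "dy": 0, "dz": 2, "rx": 0, "ry": 0, "rz": 0, "gripper": -0.5}
    - {"dx": 0, "dy": 0, "dz": 3.5, "rx": 0, "ry": 0, "rz": 0, "gripper": -0.5}
    - {"dx": 0, "dy": 0, "dz": 5, "rx": 0, "ry": 0, "rz": 0, "gripper": -0.5}
    - {"dx": 0, "dy": 0, "dz": 5, "rx": 0, "ry": 0, "rz": 0, "gripper": -0.5}

```text
time: 4.8
position: [501.7, -170.6, 67.7]
tcp_rot: [0.0, 0.674, 0.739, 0.0]
contact_force: [-0.1, 0.2, 2.0]
finger_gap: 43.3
finger_force: 44.9
```

Call:
move_arm:
  increments:
    - {"dx": 0, "dy": 0, "dz": -40, "rx": 0, "ry": 0, "rz": 0, "gripper": -0.5}
    - {"dx": 0, "dy": 0, "dz": -70, "rx": 0, "ry": 0, "rz": 0, "gripper": -0.5}
    - {"dx": 30, "dy": -0.3, "dz": -72, "rx": 0, "ry": 0, "rz": 0, "gripper": -0.5}
    - {"dx": 52, "dy": -0.3, "dz": -72, "rx": 0, "ry": 0, "rz": 0, "gripper": -0.5}
    - {"dx": 52, "dy": -0.3, "dz": -70, "rx": 0, "ry": 0, "rz": 0, "gripper": -0.5}
    - {"dx": 52, "dy": -0.3, "dz": -66, "rx": 0, "ry": 0, "rz": 0, "gripper": -0.5}
    - {"dx": 52, "dy": -0.3, "dz": -61, "rx": 0, "ry": 0, "rz": 0, "gripper": -0.5}
    - {"dx": 52, "dy": -0.3, "dz": -57, "rx": 0, "ry": 0, "rz": 0, "gripper": -0.5}
    - {"dx": 52, "dy": -0.3, "dz": -54, "rx": 0, "ry": 0, "rz": 0, "gripper": -0.5}
    - {"dx": 52, "dy": -0.3, "dz": -51, "rx": 0, "ry": 0, "rz": 0, "gripper": -0.5}
    - {"dx": 52, "dy": -0.3, "dz": -51, "rx": 0, "ry": 0, "rz": 0, "gripper": -0.5}

```text
time: 5.72
position: [495.9, -119.0, 117.3]
tcp_rot: [-0.001, 0.674, 0.739, -0.0]
contact_force: [-0.1, 1.2, -0.8]
finger_gap: 43.3
finger_force: 44.3
```

Call:
move_arm:
  increments:
    - {"dx": 0, "dy": 0, "dz": 15, "rx": 0, "ry": 0, "rz": 0, "gripper": -0.5}
    - {"dx": 0, "dy": 0, "dz": 30, "rx": 0, "ry": 0, "rz": 0, "gripper": -0.5}
    - {"dx": 0, "dy": 0, "dz": 38, "rx": 0, "ry": 0, "rz": 0, "gripper": -0.5}
    - {"dx": 0, "dy": 0, "dz": 42, "rx": 0, "ry": 0, "rz": 0, "gripper": -0.5}
    - {"dx": 0, "dy": 0, "dz": 44, "rx": 0, "ry": 0, "rz": 0, "gripper": -0.5}
    - {"dx": 0, "dy": 0, "dz": 45.5, "rx": 0, "ry": 0, "rz": 0, "gripper": -0.5}
    - {"dx": 0, "dy": 0, "dz": 45.5, "rx": 0, "ry": 0, "rz": 0, "gripper": -0.5}

```text
time: 6.3
position: [496.1, -118.9, 73.8]
tcp_rot: [-0.0, 0.674, 0.739, -0.0]
contact_force: [-2.0, 1.1, 3.9]
finger_gap: 43.2
finger_force: 44.9
```

Call:
move_arm:
  increments:
    - {"dx": 0, "dy": 0, "dz": 1.5, "rx": 0, "ry": 0, "rz": 0, "gripper": -0.5}
    - {"dx": 0, "dy": 0, "dz": 3, "rx": 0, "ry": 0, "rz": 0, "gripper": -0.5}
    - {"dx": 0, "dy": 0, "dz": 3, "rx": 0, "ry": 0, "rz": 0, "gripper": -0.5}

```text
time: 6.55
position: [496.2, -118.9, 73.6]
tcp_rot: [0.001, 0.674, 0.739, -0.0]
contact_force: [-6.1, 1.4, 27.0]
finger_gap: 43.7
finger_force: 47.6
```

```bash
python3 - <<'E'
from h import *
st()
E
```

```text
{'time': 6.55, 'q': [-0.454, 0.63, 1.848, -0.001, 0.662, -0.546], 'position': [496.188, -118.877, 73.618], 'tcp_rot': [0.001, 0.674, 0.739, -0.0], 'contact_force': [-6.137, 1.445, 26.992], 'finger_gap': 43.66, 'finger_force': 47.611}
```

Contact came at tip height 16 mm and held 27 N without moving, so this peg (the 26 mm one) is home in hole1. Next is the second peg.

Call:
move_arm:
  increments:
    - {"dx": 0, "dy": 0, "dz": -3, "rx": 0, "ry": 0, "rz": 0, "gripper": -0.5}
    - {"dx": 0, "dy": 0, "dz": -3, "rx": 0, "ry": 0, "rz": 0, "gripper": 0.46}
    - {"dx": 0, "dy": 0, "dz": -3, "rx": 0, "ry": 0, "rz": 0, "gripper": 0.46}
    - {"dx": 0, "dy": 0, "dz": -6, "rx": 0, "ry": 0, "rz": 0, "gripper": 0.46}
    - {"dx": 0, "dy": 0, "dz": -30, "rx": 0, "ry": 0, "rz": 0, "gripper": 0.46}
    - {"dx": 0, "dy": 0, "dz": -60, "rx": 0, "ry": 0, "rz": 0, "gripper": 0.46}
    - {"dx": 331, "dy": 73, "dz": -60, "rx": 0, "ry": 0, "rz": -0.136, "gripper": 0.46}
    - {"dx": 331, "dy": 73, "dz": -60, "rx": 0, "ry": 0, "rz": -0.136, "gripper": 0.46}
    - {"dx": 331, "dy": 73, "dz": -60, "rx": 0, "ry": 0, "rz": -0.136, "gripper": 0.46}
    - {"dx": 331, "dy": 73, "dz": -60, "rx": 0, "ry": 0, "rz": -0.136, "gripper": 0.46}
    - {"dx": 331, "dy": 73, "dz": -60, "rx": 0, "ry": 0, "rz": -0.136, "gripper": 0.46}
    - {"dx": 331, "dy": 73, "dz": -60, "rx": 0, "ry": 0, "rz": -0.136, "gripper": 0.46}

```text
time: 7.55
position: [527.4, 131.2, 129.6]
tcp_rot: [-0.0, 0.622, 0.783, -0.0]
contact_force: [0.3, -0.6, 0.3]
finger_gap: 62.4
finger_force: 0.0
```

```bash
python3 - <<'E'
from h import *
st(); delta(540.2,217,66,0.224)
E
```

```text
{'time': 7.55, 'q': [0.038, 0.564, 1.731, -0.0, 0.847, -0.189], 'position': [527.43, 131.221, 129.571], 'tcp_rot': [-0.0, 0.622, 0.783, -0.0], 'contact_force': [0.285, -0.634, 0.253], 'finger_gap': 62.408, 'finger_force': 0.0}
d [80.7 31.8 63.6] rz 0.004 cur yaw 0.228 z axis [-0. -0. -1.]
```

Call:
move_arm:
  increments:
    - {"dx": 81, "dy": 32, "dz": 0, "rx": 0, "ry": 0, "rz": 0.004, "gripper": 0.46}
    - {"dx": 81, "dy": 32, "dz": 0, "rx": 0, "ry": 0, "rz": 0.004, "gripper": 0.46}
    - {"dx": 81, "dy": 32, "dz": 10, "rx": 0, "ry": 0, "rz": 0.004, "gripper": 0.46}
    - {"dx": 81, "dy": 32, "dz": 30, "rx": 0, "ry": 0, "rz": 0.004, "gripper": 0.46}
    - {"dx": 81, "dy": 32, "dz": 50, "rx": 0, "ry": 0, "rz": 0.004, "gripper": 0.46}
    - {"dx": 81, "dy": 32, "dz": 61, "rx": 0, "ry": 0, "rz": 0.004, "gripper": 0.46}
    - {"dx": 81, "dy": 32, "dz": 61, "rx": 0, "ry": 0, "rz": 0.004, "gripper": 0.46}
    - {"dx": 81, "dy": 32, "dz": 61, "rx": 0, "ry": 0, "rz": 0.004, "gripper": -0.5}
    - {"dx": 81, "dy": 32, "dz": 61, "rx": 0, "ry": 0, "rz": 0.004, "gripper": -0.5}
    - {"dx": 81, "dy": 32, "dz": 61, "rx": 0, "ry": 0, "rz": 0.004, "gripper": -0.5}
    - {"dx": 81, "dy": 32, "dz": 61, "rx": 0, "ry": 0, "rz": 0.004, "gripper": -0.5}
    - {"dx": 81, "dy": 32, "dz": 61, "rx": 0, "ry": 0, "rz": 0.004, "gripper": -0.5}
  force: 40

```text
time: 8.55
position: [539.4, 215.0, 69.3]
tcp_rot: [-0.0, 0.624, 0.782, -0.001]
contact_force: [-4.0, -2.1, 1.1]
finger_gap: 44.2
finger_force: 39.9
```

```bash
cat >> h.py <<'E'
def edges(fn, cols=(225,290)):
    "rows of strong brightness steps down the gripped head's middle"
    d=load(fn); g=cv2.GaussianBlur(cv2.cvtColor(d['img'],cv2.COLOR_RGB2GRAY),(3,3),0)[:,cols[0]:cols[1]].astype(float)
    p=np.median(g,1); e=np.diff(p); k=[i for i in range(190,382) if abs(e[i])>=4]; print('edges(px rows)',[(i,round(e[i])) for i in k])
def off(r1,r2,col,z,fn):
    headx(fn,r1*1.5,r2*1.5,col*1.5,z,0,0)
E
python3 - <<'E'
from h import *
edges('w1'); st(); snap('wrist','w3'); edges('w3'); st(); delta(501.1,-170.3,175,0.09)
E
```

```text
edges(px rows) [(222, 15), (223, 32), (224, 14), (243, 5), (244, 9), (245, 10), (246, 10), (247, 6), (249, -6), (250, -6), (251, -8), (252, -6), (253, -4), (296, 5), (297, 5), (300, 4), (330, -15), (331, -22), (332, -13), (356, -15), (357, -34), (358, -12)]
{'time': 8.55, 'q': [0.187, 0.696, 1.668, -0.0, 0.779, -0.037], 'position': [539.438, 214.988, 69.299], 'tcp_rot': [-0.0, 0.624, 0.782, -0.001], 'contact_force': [-3.983, -2.097, 1.113], 'finger_gap': 44.231, 'finger_force': 39.898}
edges(px rows) [(210, 5), (211, 4), (212, 4), (234, 9), (235, 10), (236, 8), (237, 6), (239, -5), (240, -6), (241, -6), (242, -4), (293, 6), (294, 6), (296, 5), (320, -6), (321, -12), (322, -21), (323, -25), (324, -13), (325, -12), (326, -18), (327, -10), (343, 9), (344, 22), (345, 12), (346, 5), (356, -16), (357, -23), (358, -9), (364, -4)]
{'time': 8.6, 'q': [0.187, 0.697, 1.668, -0.0, 0.779, -0.037], 'position': [539.45, 214.985, 69.26], 'tcp_rot': [-0.0, 0.624, 0.782, -0.001], 'contact_force': [-3.348, -2.263, 2.379], 'finger_gap': 44.224, 'finger_force': 39.93}
d [-367.2 -123.1 -105.4] rz 0.134 cur yaw 0.224 z axis [-0.002 -0.001 -1.   ]
```

```bash
python3 - <<'E'
from h import *
off(324.3,235.3,257,96,'w3')
E
```

```text
size 42.994882339412385 world [539.3 218.2  96. ] tool [  3.2   0.5 -26.7]
```

Call:
move_arm:
  increments:
    - {"dx": 0, "dy": 0, "dz": -41, "rx": 0, "ry": 0, "rz": 0, "gripper": -0.5}
    - {"dx": 0, "dy": 0, "dz": -82, "rx": 0, "ry": 0, "rz": 0, "gripper": -0.5}
    - {"dx": -371, "dy": -124, "dz": -105, "rx": 0, "ry": 0, "rz": 0.134, "gripper": -0.5}
    - {"dx": -371, "dy": -124, "dz": -105, "rx": 0, "ry": 0, "rz": 0.134, "gripper": -0.5}
    - {"dx": -371, "dy": -124, "dz": -105, "rx": 0, "ry": 0, "rz": 0.134, "gripper": -0.5}
    - {"dx": -371, "dy": -124, "dz": -105, "rx": 0, "ry": 0, "rz": 0.134, "gripper": -0.5}
    - {"dx": -371, "dy": -124, "dz": -105, "rx": 0, "ry": 0, "rz": 0.134, "gripper": -0.5}
    - {"dx": -371, "dy": -124, "dz": -105, "rx": 0, "ry": 0, "rz": 0.134, "gripper": -0.5}
    - {"dx": -371, "dy": -124, "dz": -105, "rx": 0, "ry": 0, "rz": 0.134, "gripper": -0.5}
    - {"dx": -371, "dy": -124, "dz": -105, "rx": 0, "ry": 0, "rz": 0.134, "gripper": -0.5}
    - {"dx": -371, "dy": -124, "dz": -105, "rx": 0, "ry": 0, "rz": 0.134, "gripper": -0.5}
    - {"dx": -371, "dy": -124, "dz": -105, "rx": 0, "ry": 0, "rz": 0.134, "gripper": -0.5}

```text
time: 9.6
position: [504.0, -180.5, 175.4]
tcp_rot: [0.005, 0.676, 0.737, 0.0]
contact_force: [0.6, 0.7, -1.1]
finger_gap: 43.9
finger_force: 40.7
```

Call:
move_arm:
  increments:
    - {"dx": 0, "dy": 0, "dz": 20, "rx": 0, "ry": 0, "rz": 0, "gripper": -0.5}
    - {"dx": 0, "dy": 0, "dz": 35, "rx": 0, "ry": 0, "rz": 0, "gripper": -0.5}
    - {"dx": 0, "dy": 0, "dz": 40, "rx": 0, "ry": 0, "rz": 0, "gripper": -0.5}
    - {"dx": 0, "dy": 0, "dz": 40, "rx": 0, "ry": 0, "rz": 0, "gripper": -0.5}

```text
time: 9.93
position: [502.0, -174.1, 133.1]
tcp_rot: [-0.0, 0.675, 0.738, 0.0]
contact_force: [-0.6, -0.8, -0.9]
finger_gap: 43.6
finger_force: 40.7
```

```bash
python3 - <<'E'
from h import *
st(); delta(501.0,-174.3,118,0.09); a=snap('scene','s2'); b=snap('wrist','w4')
c=a['img'][70:262,150:390]; c=cv2.resize(c,None,fx=1.6,fy=1.6); w=b['img']
cv2.imwrite('pics/sw2.png',np.hstack([c[:300],cv2.resize(w,(400,300))])[:,:,::-1])
E
```

```text
{'time': 9.933, 'q': [-0.544, 0.545, 1.759, 0.0, 0.837, -0.634], 'position': [501.968, -174.065, 133.142], 'tcp_rot': [-0.0, 0.675, 0.738, 0.0], 'contact_force': [-0.568, -0.827, -0.914], 'finger_gap': 43.649, 'finger_force': 40.706}
d [-0.1 -1.  15.1] rz -0.0 cur yaw 0.09 z axis [-0.  0. -1.]
```

View pics/sw2.png

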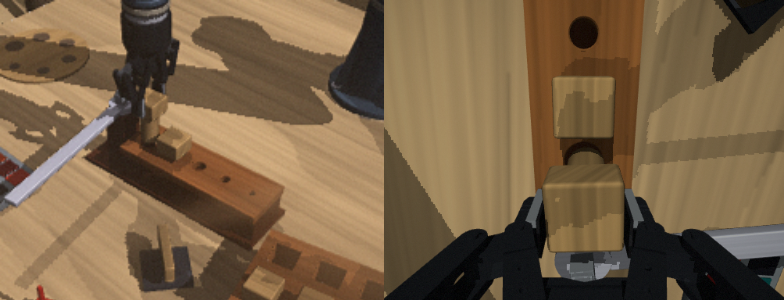

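The first peg stands in hole1. The second, with a thick shank, hangs directly over hole0 at about (585,150). I'll probe it down.

Call:
move_arm:
  increments:
    - {"dx": 0, "dy": -1, "dz": 4, "rx": 0, "ry": 0, "rz": 0, "gripper": -0.5}
    - {"dx": 0, "dy": -1, "dz": 7, "rx": 0, "ry": 0, "rz": 0, "gripper": -0.5}
    - {"dx": 0, "dy": -1, "dz": 10, "rx": 0, "ry": 0, "rz": 0, "gripper": -0.5}
    - {"dx": 0, "dy": -1, "dz": 12, "rx": 0, "ry": 0, "rz": 0, "gripper": -0.5}
    - {"dx": 0, "dy": -1, "dz": 12, "rx": 0, "ry": 0, "rz": 0, "gripper": -0.5}

```text
time: 10.45
position: [500.7, -173.6, 121.5]
tcp_rot: [-0.0, 0.674, 0.738, -0.0]
contact_force: [0.7, -0.1, -0.4]
finger_gap: 43.8
finger_force: 40.7
```

Call:
move_arm:
  increments:
    - {"dx": 0, "dy": 0, "dz": 6, "rx": 0, "ry": 0, "rz": 0, "gripper": -0.5}
    - {"dx": 0, "dy": 0, "dz": 12, "rx": 0, "ry": 0, "rz": 0, "gripper": -0.5}
    - {"dx": 0, "dy": 0, "dz": 12, "rx": 0, "ry": 0, "rz": 0, "gripper": -0.5}

```text
time: 10.7
position: [500.2, -173.5, 108.6]
tcp_rot: [-0.001, 0.675, 0.738, -0.0]
contact_force: [-0.5, -0.0, -0.2]
finger_gap: 43.6
finger_force: 40.7
```

Call:
move_arm:
  increments:
    - {"dx": 0, "dy": 0, "dz": 12, "rx": 0, "ry": 0, "rz": 0, "gripper": -0.5}
    - {"dx": 0, "dy": 0, "dz": 24, "rx": 0, "ry": 0, "rz": 0, "gripper": -0.5}
    - {"dx": 0, "dy": 0, "dz": 30, "rx": 0, "ry": 0, "rz": 0, "gripper": -0.5}
    - {"dx": 0, "dy": 0, "dz": 33, "rx": 0, "ry": 0, "rz": 0, "gripper": -0.5}
    - {"dx": 0, "dy": 0, "dz": 35, "rx": 0, "ry": 0, "rz": 0, "gripper": -0.5}
    - {"dx": 0, "dy": 0, "dz": 36.5, "rx": 0, "ry": 0, "rz": 0, "gripper": -0.5}
    - {"dx": 0, "dy": 0, "dz": 36.5, "rx": 0, "ry": 0, "rz": 0, "gripper": -0.5}

```text
time: 11.28
position: [500.6, -173.8, 75.6]
tcp_rot: [-0.0, 0.674, 0.738, -0.0]
contact_force: [-4.2, 2.4, 15.4]
finger_gap: 43.6
finger_force: 41.9
```

Call:
move_arm:
  increments:
    - {"dx": 0, "dy": 0, "dz": -3, "rx": 0, "ry": 0, "rz": 0, "gripper": -0.5}
    - {"dx": 0, "dy": 0, "dz": -3, "rx": 0, "ry": 0, "rz": 0, "gripper": 0.46}
    - {"dx": 0, "dy": 0, "dz": -3, "rx": 0, "ry": 0, "rz": 0, "gripper": 0.46}
    - {"dx": 0, "dy": 0, "dz": -6, "rx": 0, "ry": 0, "rz": 0, "gripper": 0.46}
    - {"dx": 0, "dy": 0, "dz": -30, "rx": 0, "ry": 0, "rz": 0, "gripper": 0.46}
    - {"dx": 0, "dy": 0, "dz": -60, "rx": 0, "ry": 0, "rz": 0, "gripper": 0.46}
    - {"dx": 331, "dy": 162.5, "dz": -60, "rx": 0, "ry": 0, "rz": -0.134, "gripper": 0.46}
    - {"dx": 331, "dy": 162.5, "dz": -60, "rx": 0, "ry": 0, "rz": -0.134, "gripper": 0.46}
    - {"dx": 331, "dy": 162.5, "dz": -60, "rx": 0, "ry": 0, "rz": -0.134, "gripper": 0.46}
    - {"dx": 331, "dy": 162.5, "dz": -60, "rx": 0, "ry": 0, "rz": -0.134, "gripper": 0.46}
    - {"dx": 331, "dy": 162.5, "dz": -60, "rx": 0, "ry": 0, "rz": -0.134, "gripper": 0.46}
    - {"dx": 331, "dy": 162.5, "dz": -60, "rx": 0, "ry": 0, "rz": -0.134, "gripper": 0.46}

```text
time: 12.28
position: [590.7, 61.5, 133.2]
tcp_rot: [-0.0, 0.624, 0.782, -0.0]
contact_force: [0.7, 0.1, -0.7]
finger_gap: 62.2
finger_force: 0.0
```

```bash
python3 - <<'E'
from h import *
st(); delta(632.6,170.5,68.5,0.224)
E
```

```text
{'time': 12.283, 'q': [-0.084, 0.612, 1.6, -0.0, 0.931, -0.308], 'position': [590.722, 61.483, 133.172], 'tcp_rot': [-0.0, 0.624, 0.782, -0.0], 'contact_force': [0.734, 0.068, -0.732], 'finger_gap': 62.245, 'finger_force': 0.0}
d [97.  65.1 64.7] rz -0.0 cur yaw 0.224 z axis [-0. -0. -1.]
```

Call:
move_arm:
  increments:
    - {"dx": 98.5, "dy": 66, "dz": 0, "rx": 0, "ry": 0, "rz": 0, "gripper": 0.46}
    - {"dx": 98.5, "dy": 66, "dz": 0, "rx": 0, "ry": 0, "rz": 0, "gripper": 0.46}
    - {"dx": 98.5, "dy": 66, "dz": 0, "rx": 0, "ry": 0, "rz": 0, "gripper": 0.46}
    - {"dx": 98.5, "dy": 66, "dz": 25, "rx": 0, "ry": 0, "rz": 0, "gripper": 0.46}
    - {"dx": 98.5, "dy": 66, "dz": 45, "rx": 0, "ry": 0, "rz": 0, "gripper": 0.46}
    - {"dx": 98.5, "dy": 66, "dz": 60, "rx": 0, "ry": 0, "rz": 0, "gripper": 0.46}
    - {"dx": 98.5, "dy": 66, "dz": 64, "rx": 0, "ry": 0, "rz": 0, "gripper": 0.46}
    - {"dx": 98.5, "dy": 66, "dz": 64, "rx": 0, "ry": 0, "rz": 0, "gripper": -0.5}
    - {"dx": 98.5, "dy": 66, "dz": 64, "rx": 0, "ry": 0, "rz": 0, "gripper": -0.5}
    - {"dx": 98.5, "dy": 66, "dz": 64, "rx": 0, "ry": 0, "rz": 0, "gripper": -0.5}
    - {"dx": 98.5, "dy": 66, "dz": 64, "rx": 0, "ry": 0, "rz": 0, "gripper": -0.5}
    - {"dx": 98.5, "dy": 66, "dz": 64, "rx": 0, "ry": 0, "rz": 0, "gripper": -0.5}

```text
time: 13.28
position: [633.6, 170.1, 70.4]
tcp_rot: [0.001, 0.624, 0.782, 0.001]
contact_force: [0.5, -0.1, -0.3]
finger_gap: 43.8
finger_force: 40.8
```

```bash
python3 - <<'E'
from h import *
st(); snap('wrist','w5'); edges('w5'); delta(491.1,-67.4,175,0.09)
E
```

```text
{'time': 13.283, 'q': [0.092, 0.766, 1.468, 0.0, 0.906, -0.131], 'position': [633.589, 170.072, 70.433], 'tcp_rot': [0.001, 0.624, 0.782, 0.001], 'contact_force': [0.468, -0.127, -0.295], 'finger_gap': 43.826, 'finger_force': 40.841}
edges(px rows) [(216, 14), (217, 15), (218, 25), (219, 12), (239, 5), (240, 10), (241, 10), (242, 10), (245, -8), (246, -7), (247, -6), (292, 5), (294, 8), (295, 5), (296, 4), (325, -11), (326, -12), (327, -19), (328, -5), (339, -4), (340, -12), (341, -7), (345, -7), (346, -15), (347, -6), (349, 4), (351, 12), (352, 4), (355, -7), (356, -15), (357, -6), (358, -4)]
d [-200.  -191.3 -105. ] rz 0.134 cur yaw 0.224 z axis [ 0.002  0.    -1.   ]
```

```bash
python3 - <<'E'
from h import *
off(328.3,240.5,257,96,'w5')
E
```

```text
size 43.27093443303837 world [634.  170.4  96. ] tool [  0.1   0.7 -25.8]
```

Call:
move_arm:
  increments:
    - {"dx": 0, "dy": 0, "dz": -41, "rx": 0, "ry": 0, "rz": 0, "gripper": -0.5}
    - {"dx": 0, "dy": 0, "dz": -82, "rx": 0, "ry": 0, "rz": 0, "gripper": -0.5}
    - {"dx": -200, "dy": -191.4, "dz": -105, "rx": 0, "ry": 0, "rz": 0.134, "gripper": -0.5}
    - {"dx": -200, "dy": -191.4, "dz": -105, "rx": 0, "ry": 0, "rz": 0.134, "gripper": -0.5}
    - {"dx": -200, "dy": -191.4, "dz": -105, "rx": 0, "ry": 0, "rz": 0.134, "gripper": -0.5}
    - {"dx": -200, "dy": -191.4, "dz": -105, "rx": 0, "ry": 0, "rz": 0.134, "gripper": -0.5}
    - {"dx": -200, "dy": -191.4, "dz": -105, "rx": 0, "ry": 0, "rz": 0.134, "gripper": -0.5}
    - {"dx": -200, "dy": -191.4, "dz": -105, "rx": 0, "ry": 0, "rz": 0.134, "gripper": -0.5}
    - {"dx": -200, "dy": -191.4, "dz": -105, "rx": 0, "ry": 0, "rz": 0.134, "gripper": -0.5}
    - {"dx": -200, "dy": -191.4, "dz": -95, "rx": 0, "ry": 0, "rz": 0.134, "gripper": -0.5}
    - {"dx": -200, "dy": -191.4, "dz": -75, "rx": 0, "ry": 0, "rz": 0.134, "gripper": -0.5}
    - {"dx": -200, "dy": -191.4, "dz": -70, "rx": 0, "ry": 0, "rz": 0.134, "gripper": -0.5}

```text
time: 14.33
position: [489.5, -67.9, 138.4]
tcp_rot: [-0.001, 0.675, 0.738, -0.0]
contact_force: [-0.6, 0.7, -0.3]
finger_gap: 44.1
finger_force: 40.9
```

Call:
move_arm:
  increments:
    - {"dx": 0, "dy": 0, "dz": 5, "rx": 0, "ry": 0, "rz": 0, "gripper": -0.5}
    - {"dx": 0, "dy": 0, "dz": 5, "rx": 0, "ry": 0, "rz": 0, "gripper": -0.5}

```text
time: 14.5
position: [490.4, -67.0, 133.8]
tcp_rot: [-0.001, 0.674, 0.738, -0.0]
contact_force: [-1.0, 0.2, -0.2]
finger_gap: 43.7
finger_force: 40.9
```

```bash
python3 - <<'E'
from h import *
st(); delta(491.1,-67.6,121,0.09); snap('wrist','w6')
E
```

```text
{'time': 14.5, 'q': [-0.362, 0.508, 1.847, -0.0, 0.788, -0.452], 'position': [490.413, -66.979, 133.842], 'tcp_rot': [-0.001, 0.674, 0.738, -0.0], 'contact_force': [-0.959, 0.244, -0.248], 'finger_gap': 43.703, 'finger_force': 40.898}
d [-0.7  0.6 12.8] rz 0.0 cur yaw 0.09 z axis [-0.001  0.    -1.   ]
```

View pics/w6.png

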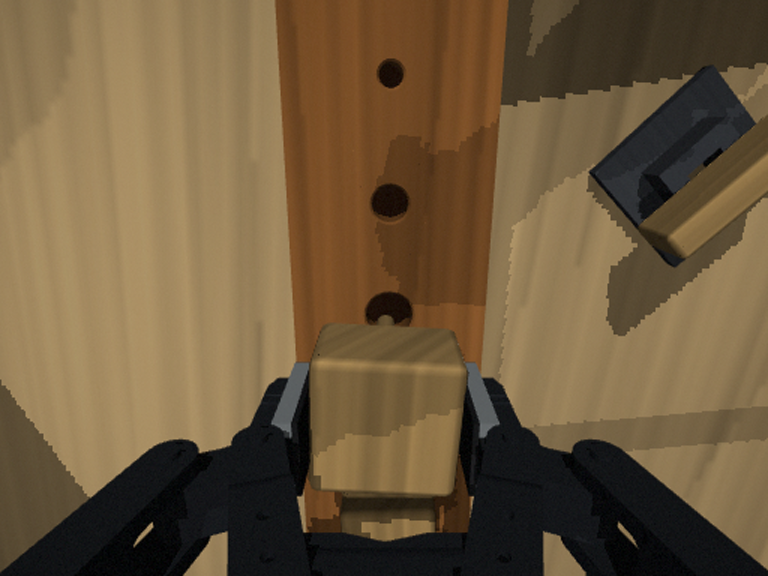

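The wrist view shows a very thin shank at (385,320), against the 22 mm hole2 at (388,310). Hole3 is at (390,202) and hole4 at (391,73). I'll dip the peg in hole2, then try hole3.

Call:
move_arm:
  increments:
    - {"dx": -0.7, "dy": 0.6, "dz": 12, "rx": 0, "ry": 0, "rz": 0, "gripper": -0.5}
    - {"dx": -0.7, "dy": 0.6, "dz": 24, "rx": 0, "ry": 0, "rz": 0, "gripper": -0.5}
    - {"dx": -0.7, "dy": 0.6, "dz": 5, "rx": 0, "ry": 0, "rz": 0, "gripper": -0.5}
    - {"dx": -0.7, "dy": 0.6, "dz": -10, "rx": 0, "ry": 0, "rz": 0, "gripper": -0.5}
    - {"dx": 25, "dy": 0.6, "dz": -10, "rx": 0, "ry": 0, "rz": 0, "gripper": -0.5}
    - {"dx": 51.3, "dy": 0.6, "dz": -10, "rx": 0, "ry": 0, "rz": 0, "gripper": -0.5}
    - {"dx": 51.3, "dy": 0.6, "dz": -4, "rx": 0, "ry": 0, "rz": 0, "gripper": -0.5}
    - {"dx": 51.3, "dy": 0.6, "dz": 0, "rx": 0, "ry": 0, "rz": 0, "gripper": -0.5}
    - {"dx": 51.3, "dy": 0.6, "dz": 5, "rx": 0, "ry": 0, "rz": 0, "gripper": -0.5}
    - {"dx": 51.3, "dy": 0.6, "dz": 9, "rx": 0, "ry": 0, "rz": 0, "gripper": -0.5}
    - {"dx": 51.3, "dy": 0.6, "dz": 12, "rx": 0, "ry": 0, "rz": 0, "gripper": -0.5}
    - {"dx": 51.3, "dy": 0.6, "dz": 12, "rx": 0, "ry": 0, "rz": 0, "gripper": -0.5}

```text
time: 15.55
position: [486.5, -16.7, 121.5]
tcp_rot: [-0.001, 0.675, 0.738, -0.0]
contact_force: [0.4, 0.2, -1.2]
finger_gap: 43.8
finger_force: 40.9
```

Call:
move_arm:
  increments:
    - {"dx": 0, "dy": 0, "dz": -15, "rx": 0, "ry": 0, "rz": 0, "gripper": -0.5}
    - {"dx": 0, "dy": 0, "dz": -20, "rx": 0, "ry": 0, "rz": 0, "gripper": -0.5}
    - {"dx": 25, "dy": -0.1, "dz": -20, "rx": 0, "ry": 0, "rz": 0, "gripper": -0.5}
    - {"dx": 53, "dy": -0.2, "dz": -20, "rx": 0, "ry": 0, "rz": 0, "gripper": -0.5}
    - {"dx": 53, "dy": -0.2, "dz": -15, "rx": 0, "ry": 0, "rz": 0, "gripper": -0.5}
    - {"dx": 53, "dy": -0.2, "dz": -12, "rx": 0, "ry": 0, "rz": 0, "gripper": -0.5}
    - {"dx": 53, "dy": -0.2, "dz": -9, "rx": 0, "ry": 0, "rz": 0, "gripper": -0.5}
    - {"dx": 53, "dy": -0.2, "dz": -9, "rx": 0, "ry": 0, "rz": 0, "gripper": -0.5}

```text
time: 16.22
position: [481.7, 35.9, 130.7]
tcp_rot: [-0.0, 0.675, 0.738, -0.0]
contact_force: [-0.3, 0.5, -0.3]
finger_gap: 43.9
finger_force: 40.9
```

```bash
python3 - <<'E'
from h import *
st(); delta(481.5,36.1,121,0.09)
d=snap('wrist','w7'); c=d['img'][150:300,180:330,::-1]; cv2.imwrite('pics/w7c.png',cv2.resize(c,None,fx=3.5,fy=3.5,interpolation=cv2.INTER_CUBIC))
E
```

```text
{'time': 16.217, 'q': [-0.157, 0.502, 1.879, -0.0, 0.762, -0.246], 'position': [481.723, 35.916, 130.705], 'tcp_rot': [-0.0, 0.675, 0.738, -0.0], 'contact_force': [-0.304, 0.509, -0.269], 'finger_gap': 43.926, 'finger_force': 40.91}
d [ 0.2 -0.2  9.7] rz -0.001 cur yaw 0.089 z axis [-0.001 -0.    -1.   ]
```

View pics/w7c.png

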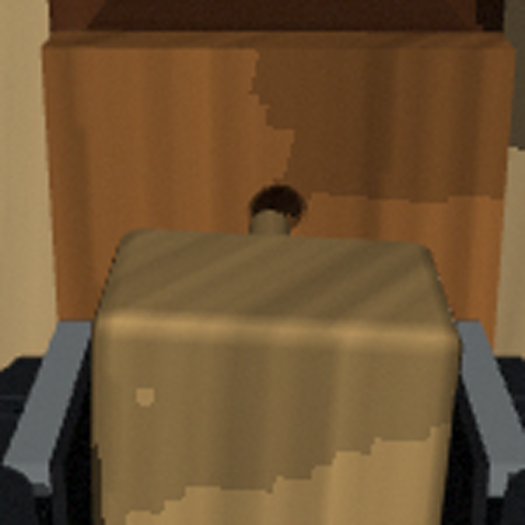

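The crop shows the tip at (268,214) and the centre of hole4 at (278,207). The tip has to go about 1.5 mm to the right (tool +y) and about 1 mm along +x.

Call:
move_arm:
  increments:
    - {"dx": 1, "dy": 1.5, "dz": 0, "rx": 0, "ry": 0, "rz": 0, "gripper": -0.5}
    - {"dx": 1, "dy": 1.5, "dz": 2, "rx": 0, "ry": 0, "rz": 0, "gripper": -0.5}
    - {"dx": 1, "dy": 1.5, "dz": 4, "rx": 0, "ry": 0, "rz": 0, "gripper": -0.5}
    - {"dx": 1, "dy": 1.5, "dz": 6, "rx": 0, "ry": 0, "rz": 0, "gripper": -0.5}
    - {"dx": 1, "dy": 1.5, "dz": 7, "rx": 0, "ry": 0, "rz": 0, "gripper": -0.5}
    - {"dx": 1, "dy": 1.5, "dz": 7, "rx": 0, "ry": 0, "rz": 0, "gripper": -0.5}

```text
time: 16.77
position: [482.9, 37.7, 124.0]
tcp_rot: [-0.0, 0.675, 0.738, -0.0]
contact_force: [-0.7, -0.5, -0.4]
finger_gap: 44.3
finger_force: 40.9
```

Call:
move_arm:
  increments:
    - {"dx": 0, "dy": 0, "dz": 2, "rx": 0, "ry": 0, "rz": 0, "gripper": -0.5}
    - {"dx": 0, "dy": 0, "dz": 4, "rx": 0, "ry": 0, "rz": 0, "gripper": -0.5}
    - {"dx": 0, "dy": 0, "dz": 6, "rx": 0, "ry": 0, "rz": 0, "gripper": -0.5}
    - {"dx": 0, "dy": 0, "dz": 6, "rx": 0, "ry": 0, "rz": 0, "gripper": -0.5}

```text
time: 17.1
position: [483.1, 37.5, 118.0]
tcp_rot: [0.0, 0.674, 0.738, -0.0]
contact_force: [0.1, -0.7, -1.1]
finger_gap: 43.8
finger_force: 40.8
```

Call:
move_arm:
  increments:
    - {"dx": 0, "dy": 0, "dz": 12, "rx": 0, "ry": 0, "rz": 0, "gripper": -0.5}
    - {"dx": 0, "dy": 0, "dz": 24, "rx": 0, "ry": 0, "rz": 0, "gripper": -0.5}
    - {"dx": 0, "dy": 0, "dz": 34, "rx": 0, "ry": 0, "rz": 0, "gripper": -0.5}
    - {"dx": 0, "dy": 0, "dz": 40, "rx": 0, "ry": 0, "rz": 0, "gripper": -0.5}
    - {"dx": 0, "dy": 0, "dz": 42.5, "rx": 0, "ry": 0, "rz": 0, "gripper": -0.5}
    - {"dx": 0, "dy": 0, "dz": 44.5, "rx": 0, "ry": 0, "rz": 0, "gripper": -0.5}
    - {"dx": 0, "dy": 0, "dz": 44.5, "rx": 0, "ry": 0, "rz": 0, "gripper": -0.5}

```text
time: 17.68
position: [483.3, 37.3, 74.7]
tcp_rot: [0.0, 0.674, 0.738, -0.0]
contact_force: [-1.4, -4.5, 5.0]
finger_gap: 44.0
finger_force: 41.5
```

Call:
move_arm:
  increments:
    - {"dx": 0, "dy": 0, "dz": 1.5, "rx": 0, "ry": 0, "rz": 0, "gripper": -0.5}
    - {"dx": 0, "dy": 0, "dz": 1.5, "rx": 0, "ry": 0, "rz": 0, "gripper": -0.5}

```text
time: 17.85
position: [483.4, 37.3, 74.5]
tcp_rot: [0.001, 0.674, 0.738, 0.0]
contact_force: [-3.0, -5.6, 17.8]
finger_gap: 44.2
finger_force: 42.5
```

Call:
move_arm:
  increments:
    - {"dx": 0, "dy": 0, "dz": -3, "rx": 0, "ry": 0, "rz": 0, "gripper": -0.5}
    - {"dx": 0, "dy": 0, "dz": -3, "rx": 0, "ry": 0, "rz": 0, "gripper": 0.46}
    - {"dx": 0, "dy": 0, "dz": -3, "rx": 0, "ry": 0, "rz": 0, "gripper": 0.46}
    - {"dx": 0, "dy": 0, "dz": -6, "rx": 0, "ry": 0, "rz": 0, "gripper": 0.46}
    - {"dx": 0, "dy": 0, "dz": -30, "rx": 0, "ry": 0, "rz": 0, "gripper": 0.46}
    - {"dx": 0, "dy": 0, "dz": -60, "rx": 0, "ry": 0, "rz": 0, "gripper": 0.46}
    - {"dx": 187, "dy": 150, "dz": -60, "rx": 0, "ry": 0, "rz": -0.134, "gripper": 0.46}
    - {"dx": 187, "dy": 150, "dz": -60, "rx": 0, "ry": 0, "rz": -0.134, "gripper": 0.46}
    - {"dx": 187, "dy": 150, "dz": -60, "rx": 0, "ry": 0, "rz": -0.134, "gripper": 0.46}
    - {"dx": 187, "dy": 150, "dz": -60, "rx": 0, "ry": 0, "rz": -0.134, "gripper": 0.46}
    - {"dx": 187, "dy": 150, "dz": -60, "rx": 0, "ry": 0, "rz": -0.134, "gripper": 0.46}
    - {"dx": 187, "dy": 150, "dz": -60, "rx": 0, "ry": 0, "rz": -0.134, "gripper": 0.46}

```text
time: 18.85
position: [616.9, 241.0, 132.2]
tcp_rot: [-0.0, 0.623, 0.782, 0.001]
contact_force: [0.9, -0.3, -0.6]
finger_gap: 62.8
finger_force: 0.0
```

Call:
move_arm:
  increments:
    - {"dx": 0, "dy": 0, "dz": 0, "rx": 0, "ry": 0, "rz": 0, "gripper": 0.46}
    - {"dx": 0, "dy": 0, "dz": 0, "rx": 0, "ry": 0, "rz": 0, "gripper": 0.46}

```text
time: 19.02
position: [615.5, 239.4, 131.5]
tcp_rot: [-0.0, 0.623, 0.783, -0.0]
contact_force: [-0.7, -0.5, -1.5]
finger_gap: 62.3
finger_force: 0.0
```

```bash
python3 - <<'E'
from h import *
st(); delta(615.8,236.8,68.5,0.224)
E
```

```text
{'time': 19.017, 'q': [0.202, 0.69, 1.422, 0.0, 1.031, -0.025], 'position': [615.526, 239.379, 131.525], 'tcp_rot': [-0.0, 0.623, 0.783, -0.0], 'contact_force': [-0.671, -0.507, -1.479], 'finger_gap': 62.253, 'finger_force': 0.0}
d [-2.6 -0.3 63. ] rz 0.003 cur yaw 0.227 z axis [-0.001  0.    -1.   ]
```

Call:
move_arm:
  increments:
    - {"dx": -2.5, "dy": 0, "dz": 20, "rx": 0, "ry": 0, "rz": 0, "gripper": 0.46}
    - {"dx": -2.5, "dy": 0, "dz": 40, "rx": 0, "ry": 0, "rz": 0, "gripper": 0.46}
    - {"dx": -2.5, "dy": 0, "dz": 56, "rx": 0, "ry": 0, "rz": 0, "gripper": 0.46}
    - {"dx": -2.5, "dy": 0, "dz": 62, "rx": 0, "ry": 0, "rz": 0, "gripper": 0.46}
    - {"dx": -2.5, "dy": 0, "dz": 62, "rx": 0, "ry": 0, "rz": 0, "gripper": -0.5}
    - {"dx": -2.5, "dy": 0, "dz": 62, "rx": 0, "ry": 0, "rz": 0, "gripper": -0.5}
    - {"dx": -2.5, "dy": 0, "dz": 62, "rx": 0, "ry": 0, "rz": 0, "gripper": -0.5}
    - {"dx": -2.5, "dy": 0, "dz": 62, "rx": 0, "ry": 0, "rz": 0, "gripper": -0.5}
    - {"dx": -2.5, "dy": 0, "dz": 62, "rx": 0, "ry": 0, "rz": 0, "gripper": -0.5}

```text
time: 19.77
position: [616.8, 235.1, 71.4]
tcp_rot: [0.001, 0.624, 0.782, 0.001]
contact_force: [0.3, -0.6, -0.7]
finger_gap: 42.9
finger_force: 42.9
```

```bash
python3 - <<'E'
from h import *
st(); snap('wrist','w8'); edges('w8'); delta(492.0,-67,175,0.09)
E
```

```text
{'time': 19.767, 'q': [0.195, 0.769, 1.456, 0.0, 0.915, -0.029], 'position': [616.82, 235.063, 71.361], 'tcp_rot': [0.001, 0.624, 0.782, 0.001], 'contact_force': [0.283, -0.559, -0.664], 'finger_gap': 42.882, 'finger_force': 42.943}
edges(px rows) [(208, 5), (209, 12), (210, 10), (231, 8), (232, 11), (233, 12), (234, 9), (236, -6), (237, -7), (238, -7), (239, -6), (240, -5), (291, 4), (292, 10), (293, 5), (295, 4), (318, -9), (319, -25), (320, -32), (321, -20), (322, -6), (324, -7), (325, -13), (326, -7), (342, 12), (343, 23), (344, 9), (345, 4), (355, -5), (356, -18), (357, -21), (358, -6), (364, -4)]
d [-266.9 -188.6 -104. ] rz 0.134 cur yaw 0.224 z axis [ 0.001  0.    -1.   ]
```

```bash
python3 - <<'E'
from h import *
off(321.5,232,257,96,'w8')
E
```

```text
size 43.71042657473011 world [616.6 238.4  96. ] tool [  3.2   0.6 -24.8]
```

Call:
move_arm:
  increments:
    - {"dx": 0, "dy": 0, "dz": -41, "rx": 0, "ry": 0, "rz": 0, "gripper": -0.5}
    - {"dx": 0, "dy": 0, "dz": -82, "rx": 0, "ry": 0, "rz": 0, "gripper": -0.5}
    - {"dx": -270, "dy": -189.4, "dz": -105, "rx": 0, "ry": 0, "rz": 0.134, "gripper": -0.5}
    - {"dx": -270, "dy": -189.4, "dz": -105, "rx": 0, "ry": 0, "rz": 0.134, "gripper": -0.5}
    - {"dx": -270, "dy": -189.4, "dz": -105, "rx": 0, "ry": 0, "rz": 0.134, "gripper": -0.5}
    - {"dx": -270, "dy": -189.4, "dz": -105, "rx": 0, "ry": 0, "rz": 0.134, "gripper": -0.5}
    - {"dx": -270, "dy": -189.4, "dz": -105, "rx": 0, "ry": 0, "rz": 0.134, "gripper": -0.5}
    - {"dx": -270, "dy": -189.4, "dz": -105, "rx": 0, "ry": 0, "rz": 0.134, "gripper": -0.5}
    - {"dx": -270, "dy": -189.4, "dz": -105, "rx": 0, "ry": 0, "rz": 0.134, "gripper": -0.5}
    - {"dx": -270, "dy": -189.4, "dz": -105, "rx": 0, "ry": 0, "rz": 0.134, "gripper": -0.5}
    - {"dx": -270, "dy": -189.4, "dz": -85, "rx": 0, "ry": 0, "rz": 0.134, "gripper": -0.5}
    - {"dx": -270, "dy": -189.4, "dz": -70, "rx": 0, "ry": 0, "rz": 0.134, "gripper": -0.5}

```text
time: 20.82
position: [491.9, -73.2, 141.2]
tcp_rot: [0.002, 0.676, 0.737, 0.001]
contact_force: [-0.0, 0.1, -0.7]
finger_gap: 43.3
finger_force: 43.2
```

Call:
move_arm:
  increments:
    - {"dx": 0, "dy": 0, "dz": 5, "rx": 0, "ry": 0, "rz": 0, "gripper": -0.5}
    - {"dx": 0, "dy": 0, "dz": 7, "rx": 0, "ry": 0, "rz": 0, "gripper": -0.5}
    - {"dx": 0, "dy": 0, "dz": 7, "rx": 0, "ry": 0, "rz": 0, "gripper": -0.5}

```text
time: 21.07
position: [491.7, -69.9, 133.3]
tcp_rot: [-0.0, 0.674, 0.738, -0.0]
contact_force: [0.3, 0.4, -0.9]
finger_gap: 43.4
finger_force: 43.1
```

```bash
python3 - <<'E'
from h import *
st(); delta(492,-70.4,121,0.09)
d=snap('wrist','w9'); c=d['img'][150:300,180:330,::-1]; cv2.imwrite('pics/w9c.png',cv2.resize(c,None,fx=3.5,fy=3.5,interpolation=cv2.INTER_CUBIC))
E
```

```text
{'time': 21.067, 'q': [-0.367, 0.51, 1.844, 0.0, 0.788, -0.457], 'position': [491.717, -69.935, 133.336], 'tcp_rot': [-0.0, 0.674, 0.738, -0.0], 'contact_force': [0.253, 0.433, -0.881], 'finger_gap': 43.374, 'finger_force': 43.124}
d [-0.5  0.2 12.3] rz 0.001 cur yaw 0.091 z axis [-0.  0. -1.]
```

View pics/w9c.png

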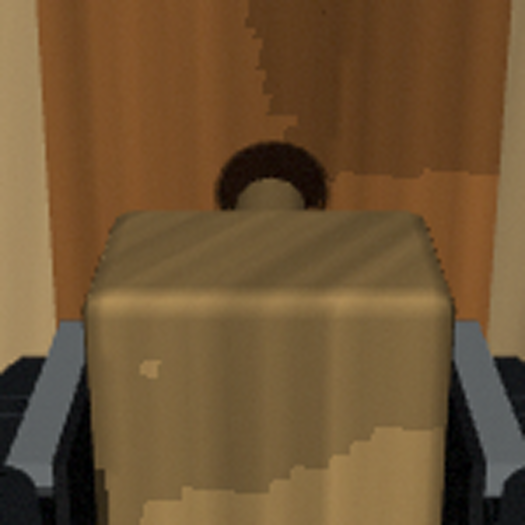

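The 22 mm hole2 spans x = 217–327, centre 272. The shank spans 237–305, centre 270, so it is about 14 mm thick and centred. I'll dip it in hole2, then probe hole3.

Call:
move_arm:
  increments:
    - {"dx": 0, "dy": 0, "dz": 12, "rx": 0, "ry": 0, "rz": 0, "gripper": -0.5}
    - {"dx": 0, "dy": 0, "dz": 24, "rx": 0, "ry": 0, "rz": 0, "gripper": -0.5}
    - {"dx": 0, "dy": 0, "dz": 5, "rx": 0, "ry": 0, "rz": 0, "gripper": -0.5}
    - {"dx": 0, "dy": 0, "dz": -10, "rx": 0, "ry": 0, "rz": 0, "gripper": -0.5}
    - {"dx": 26, "dy": 0.4, "dz": -10, "rx": 0, "ry": 0, "rz": 0, "gripper": -0.5}
    - {"dx": 52, "dy": 0.8, "dz": -10, "rx": 0, "ry": 0, "rz": 0, "gripper": -0.5}
    - {"dx": 52, "dy": 0.8, "dz": -4, "rx": 0, "ry": 0, "rz": 0, "gripper": -0.5}
    - {"dx": 52, "dy": 0.8, "dz": 1, "rx": 0, "ry": 0, "rz": 0, "gripper": -0.5}
    - {"dx": 52, "dy": 0.8, "dz": 5, "rx": 0, "ry": 0, "rz": 0, "gripper": -0.5}
    - {"dx": 52, "dy": 0.8, "dz": 8, "rx": 0, "ry": 0, "rz": 0, "gripper": -0.5}
    - {"dx": 52, "dy": 0.8, "dz": 10, "rx": 0, "ry": 0, "rz": 0, "gripper": -0.5}
    - {"dx": 52, "dy": 0.8, "dz": 10, "rx": 0, "ry": 0, "rz": 0, "gripper": -0.5}

```text
time: 22.12
position: [487.6, -19.0, 122.7]
tcp_rot: [-0.0, 0.675, 0.738, -0.0]
contact_force: [-0.2, 0.2, 0.0]
finger_gap: 43.5
finger_force: 43.1
```

Call:
move_arm:
  increments:
    - {"dx": 0.5, "dy": 0, "dz": 3, "rx": 0, "ry": 0, "rz": 0, "gripper": -0.5}
    - {"dx": 0.5, "dy": 0, "dz": 6, "rx": 0, "ry": 0, "rz": 0, "gripper": -0.5}
    - {"dx": 0.5, "dy": 0, "dz": 6, "rx": 0, "ry": 0, "rz": 0, "gripper": -0.5}

```text
time: 22.37
position: [487.4, -18.2, 116.8]
tcp_rot: [-0.0, 0.675, 0.738, -0.0]
contact_force: [0.1, -0.7, -1.4]
finger_gap: 43.2
finger_force: 43.1
```

Call:
move_arm:
  increments:
    - {"dx": 0, "dy": 0, "dz": 12, "rx": 0, "ry": 0, "rz": 0, "gripper": -0.5}
    - {"dx": 0, "dy": 0, "dz": 24, "rx": 0, "ry": 0, "rz": 0, "gripper": -0.5}
    - {"dx": 0, "dy": 0, "dz": 33, "rx": 0, "ry": 0, "rz": 0, "gripper": -0.5}
    - {"dx": 0, "dy": 0, "dz": 38, "rx": 0, "ry": 0, "rz": 0, "gripper": -0.5}
    - {"dx": 0, "dy": 0, "dz": 41, "rx": 0, "ry": 0, "rz": 0, "gripper": -0.5}
    - {"dx": 0, "dy": 0, "dz": 42.5, "rx": 0, "ry": 0, "rz": 0, "gripper": -0.5}
    - {"dx": 0, "dy": 0, "dz": 42.5, "rx": 0, "ry": 0, "rz": 0, "gripper": -0.5}

```text
time: 22.95
position: [487.7, -18.1, 75.7]
tcp_rot: [0.0, 0.674, 0.738, -0.0]
contact_force: [-1.2, -1.6, 5.2]
finger_gap: 43.3
finger_force: 44.0
```

Call:
move_arm:
  increments:
    - {"dx": 0, "dy": 0, "dz": 1.5, "rx": 0, "ry": 0, "rz": 0, "gripper": -0.5}
    - {"dx": 0, "dy": 0, "dz": 2, "rx": 0, "ry": 0, "rz": 0, "gripper": -0.5}
    - {"dx": 0, "dy": 0, "dz": 2, "rx": 0, "ry": 0, "rz": 0, "gripper": -0.5}

```text
time: 23.2
position: [487.7, -18.2, 75.6]
tcp_rot: [0.001, 0.674, 0.738, 0.0]
contact_force: [-5.0, -1.6, 22.1]
finger_gap: 43.2
finger_force: 46.1
```

Call:
move_arm:
  increments:
    - {"dx": 0, "dy": 0, "dz": -3, "rx": 0, "ry": 0, "rz": 0, "gripper": -0.5}
    - {"dx": 0, "dy": 0, "dz": -3, "rx": 0, "ry": 0, "rz": 0, "gripper": 0.46}
    - {"dx": 0, "dy": 0, "dz": -3, "rx": 0, "ry": 0, "rz": 0, "gripper": 0.46}
    - {"dx": 0, "dy": 0, "dz": -6, "rx": 0, "ry": 0, "rz": 0, "gripper": 0.46}
    - {"dx": 0, "dy": 0, "dz": -40, "rx": 0, "ry": 0, "rz": 0, "gripper": 0.46}
    - {"dx": 9, "dy": 166, "dz": -120, "rx": 0, "ry": 0, "rz": 0.805, "gripper": 0.46}
    - {"dx": 9, "dy": 166, "dz": -120, "rx": 0, "ry": 0, "rz": 0.805, "gripper": 0.46}
    - {"dx": 9, "dy": 166, "dz": -120, "rx": 0, "ry": 0, "rz": 0.805, "gripper": 0.46}
    - {"dx": 9, "dy": 166, "dz": -120, "rx": 0, "ry": 0, "rz": 0.805, "gripper": 0.46}
    - {"dx": 9, "dy": 166, "dz": -120, "rx": 0, "ry": 0, "rz": 0.805, "gripper": 0.46}
    - {"dx": 9, "dy": 166, "dz": -120, "rx": 0, "ry": 0, "rz": 0.805, "gripper": 0.46}
    - {"dx": 9, "dy": 166, "dz": -120, "rx": 0, "ry": 0, "rz": 0.805, "gripper": 0.46}

```text
time: 24.2
position: [653.7, 6.3, 193.0]
tcp_rot: [0.0, 0.911, 0.413, 0.001]
contact_force: [-0.8, -0.4, -0.0]
finger_gap: 62.5
finger_force: 0.0
```

```bash
python3 - <<'E'
from h import *
st(); d=snap('wrist','w10',1); a=snap('scene','s3',1)
c=cv2.resize(a['img'][80:272,140:332],(384,384))
cv2.imwrite('pics/w10m.png',np.hstack([d['img'],c])[:,:800,::-1])
print(proj(d,[[487.5,-14.9,102],[652,6,58],[652,6,0]]))
E
```

```text
{'time': 24.2, 'q': [-0.161, 0.607, 1.394, 0.0, 1.138, 0.558], 'position': [653.703, 6.33, 193.013], 'tcp_rot': [0.0, 0.911, 0.413, 0.001], 'contact_force': [-0.793, -0.42, -0.027], 'finger_gap': 62.504, 'finger_force': 0.0}
[[131.95951055 330.38524933]
 [255.11301369 183.10654836]
 [255.29046019 167.84315546]]
```

View pics/w10m.png

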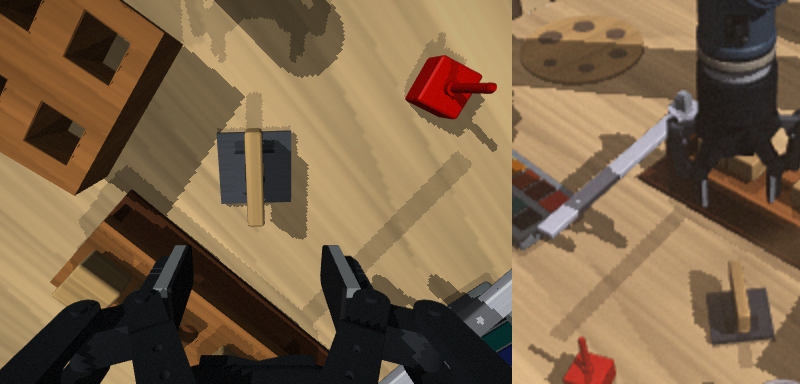

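The handle is where it was. Its cross bar runs from (254,130) to (256,223) and its foot corners are (217,133), (291,131), (292,202) and (219,205).

```bash
python3 - <<'E'
from h import *
d=load('w10')
a,b=ray(d,254.2,130,58),ray(d,256.2,223,58); print((a+b)/2,np.linalg.norm(a-b),np.arctan2(*(a-b)[[1,0]]))
F=np.array([ray(d,*p,8) for p in[(217,133),(291,131),(292,202),(219,205)]]); print(F.mean(0),[np.linalg.norm(F[i]-F[i-1]).round(1) for i in range(4)])
for i,j in((1,0),(2,3)): e=F[i]-F[j]; print(np.arctan2(e[1],e[0]))
c=(a+b)/2*.4+F.mean(0)*.6; print(c); delta(c[0],c[1],33,-0.715)
E
```

```text
[654.82781566   9.03928437  58.        ] 86.60223443727965 0.87128324837849
[652.01993131   6.8769779    8.        ] [np.float64(77.9), np.float64(75.1), np.float64(76.5), np.float64(79.6)]
-0.6923687878188977
-0.6756159064825048
[653.14308505   7.74190049  28.        ]
d [2.000e+00 1.000e-01 1.591e+02] rz 0.001 cur yaw -0.714 z axis [-0.001  0.    -1.   ]
```

Call:
move_arm:
  increments:
    - {"dx": 1, "dy": 0, "dz": 40, "rx": 0, "ry": 0, "rz": -0.014, "gripper": 0.46}
    - {"dx": 1, "dy": 0, "dz": 80, "rx": 0, "ry": 0, "rz": -0.014, "gripper": 0.46}
    - {"dx": 1, "dy": 0, "dz": 110, "rx": 0, "ry": 0, "rz": -0.014, "gripper": 0.3}
    - {"dx": 1, "dy": 0, "dz": 130, "rx": 0, "ry": 0, "rz": -0.014, "gripper": 0.2}
    - {"dx": 1, "dy": 0, "dz": 145, "rx": 0, "ry": 0, "rz": -0.014, "gripper": 0.1}
    - {"dx": 1, "dy": 0, "dz": 157, "rx": 0, "ry": 0, "rz": -0.014, "gripper": 0}
    - {"dx": 1, "dy": 0, "dz": 157, "rx": 0, "ry": 0, "rz": -0.014, "gripper": 0}
    - {"dx": 1, "dy": 0, "dz": 157, "rx": 0, "ry": 0, "rz": -0.014, "gripper": -1}
    - {"dx": 1, "dy": 0, "dz": 157, "rx": 0, "ry": 0, "rz": -0.014, "gripper": -1}
    - {"dx": 1, "dy": 0, "dz": 157, "rx": 0, "ry": 0, "rz": -0.014, "gripper": -1}
    - {"dx": 1, "dy": 0, "dz": 157, "rx": 0, "ry": 0, "rz": -0.014, "gripper": -1}
    - {"dx": 1, "dy": 0, "dz": 157, "rx": 0, "ry": 0, "rz": -0.014, "gripper": -1}
  force: 60

```text
time: 25.3
position: [653.8, 6.6, 37.2]
tcp_rot: [0.001, 0.907, 0.421, 0.001]
contact_force: [0.9, 0.5, 2.6]
finger_gap: 14.9
finger_force: 61.3
```

```bash
python3 - <<'E'
from h import *
st(); snap('wrist','w11',1.5); d=snap('top','t2')
c=d['img'][150:250,130:350,::-1]; a=cv2.resize(c,(770,350)); cv2.imwrite('pics/t2c.png',a)
E
```

```text
{'time': 25.3, 'q': [-0.161, 0.811, 1.486, 0.0, 0.842, 0.54], 'position': [653.796, 6.588, 37.216], 'tcp_rot': [0.001, 0.907, 0.421, 0.001], 'contact_force': [0.854, 0.533, 2.649], 'finger_gap': 14.921, 'finger_force': 61.348}
```

View pics/w11.png

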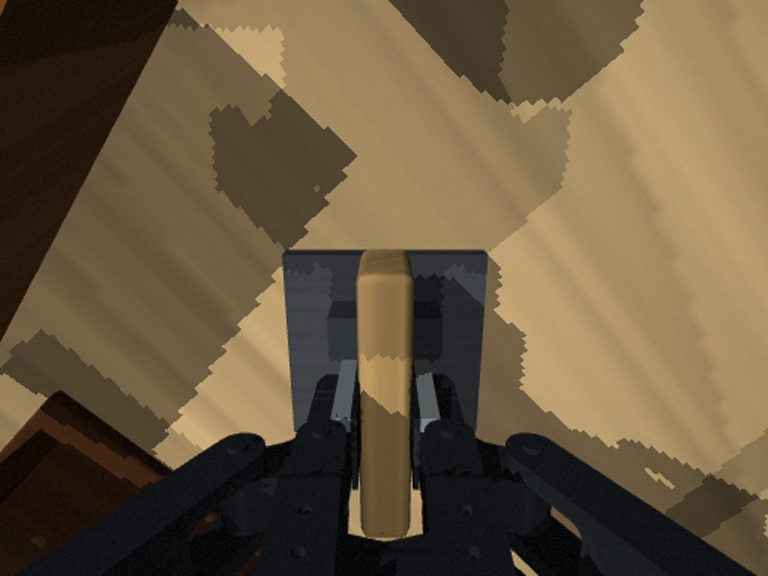

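View pics/t2c.png

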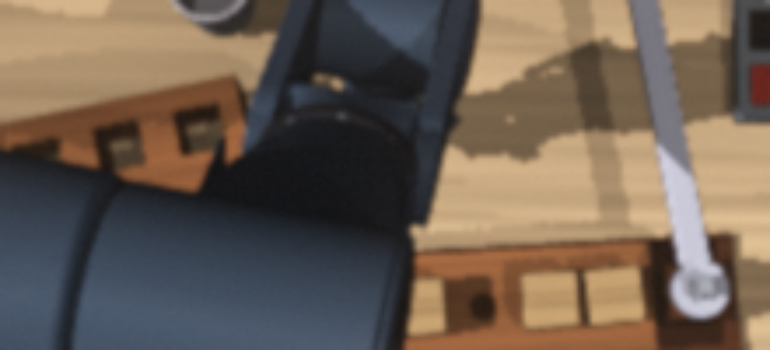

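The handle is gripped squarely, its cross-bar top running from row 277 to row 537. Four heads stand in the plate, with hole2 empty and the bar still open.

```bash
python3 - <<'E'
from h import *
headx('w11',537,277,385,58,0,0)
s=st(); delta(505.5,-234.3,200,-1.384)
E
```

```text
size 86.90437544319224 world [654.2   7.   58. ] tool [  0.6   0.1 -20.8]
{'time': 25.4, 'q': [-0.161, 0.811, 1.485, 0.0, 0.843, 0.54], 'position': [653.806, 6.56, 37.196], 'tcp_rot': [0.001, 0.907, 0.421, 0.001], 'contact_force': [1.099, 0.671, 3.364], 'finger_gap': 14.76, 'finger_force': 61.502}
d [-279.5   42.3 -163.1] rz 0.683 cur yaw -0.701 z axis [ 0.003 -0.    -1.   ]
```

Call:
move_arm:
  increments:
    - {"dx": 0, "dy": 0, "dz": -41, "rx": 0, "ry": 0, "rz": 0, "gripper": -1}
    - {"dx": 0, "dy": 0, "dz": -82, "rx": 0, "ry": 0, "rz": 0, "gripper": -1}
    - {"dx": 0, "dy": 0, "dz": -123, "rx": 0, "ry": 0, "rz": 0.1, "gripper": -1}
    - {"dx": 0, "dy": 0, "dz": -164, "rx": 0, "ry": 0, "rz": 0.2, "gripper": -1}
    - {"dx": -280, "dy": 42, "dz": -178, "rx": 0, "ry": 0, "rz": 0.683, "gripper": -1}
    - {"dx": -280, "dy": 42, "dz": -178, "rx": 0, "ry": 0, "rz": 0.683, "gripper": -1}
    - {"dx": -280, "dy": 42, "dz": -178, "rx": 0, "ry": 0, "rz": 0.683, "gripper": -1}
    - {"dx": -280, "dy": 42, "dz": -178, "rx": 0, "ry": 0, "rz": 0.683, "gripper": -1}
    - {"dx": -280, "dy": 42, "dz": -178, "rx": 0, "ry": 0, "rz": 0.683, "gripper": -1}
    - {"dx": -280, "dy": 42, "dz": -178, "rx": 0, "ry": 0, "rz": 0.683, "gripper": -1}
    - {"dx": -280, "dy": 42, "dz": -178, "rx": 0, "ry": 0, "rz": 0.683, "gripper": -1}
    - {"dx": -280, "dy": 42, "dz": -178, "rx": 0, "ry": 0, "rz": 0.683, "gripper": -1}

```text
time: 26.4
position: [501.3, -239.7, 213.9]
tcp_rot: [0.001, 0.996, 0.09, -0.001]
contact_force: [0.8, 1.2, -2.1]
finger_gap: 14.8
finger_force: 60.7
```

Call:
move_arm:
  increments:
    - {"dx": 0, "dy": 0, "dz": 5, "rx": 0, "ry": 0, "rz": 0, "gripper": -1}
    - {"dx": 0, "dy": 0, "dz": 10, "rx": 0, "ry": 0, "rz": 0, "gripper": -1}
    - {"dx": 0, "dy": 0, "dz": 10, "rx": 0, "ry": 0, "rz": 0, "gripper": -1}
    - {"dx": 0, "dy": 0, "dz": 10, "rx": 0, "ry": 0, "rz": 0, "gripper": -1}

```text
time: 26.73
position: [504.4, -232.6, 202.9]
tcp_rot: [-0.001, 0.996, 0.094, -0.001]
contact_force: [-0.4, -0.5, -1.9]
finger_gap: 15.0
finger_force: 60.7
```

```bash
python3 - <<'E'
from h import *
st(); delta(504.9,-234.4,190,-1.384); a=snap('scene','s4'); b=snap('wrist','w12')
c=cv2.resize(a['img'][60:180,170:330],(560,420),interpolation=cv2.INTER_CUBIC)
cv2.imwrite('pics/s4c.png',c[:,:,::-1])
print((proj(a,[[505.5,-234.3,144],[505.5,-234.3,120]])-[170,60])*3.5)
E
```

```text
{'time': 26.733, 'q': [-0.633, 0.471, 1.637, 0.0, 1.035, 0.748], 'position': [504.393, -232.646, 202.89], 'tcp_rot': [-0.001, 0.996, 0.094, -0.001], 'contact_force': [-0.441, -0.467, -1.913], 'finger_gap': 14.962, 'finger_force': 60.716}
d [ 0.2  1.8 12.9] rz 0.002 cur yaw -1.382 z axis [-0.002  0.001 -1.   ]
[[195.66551065 232.28754077]
 [197.27808389 257.70137896]]
```

View pics/s4c.png

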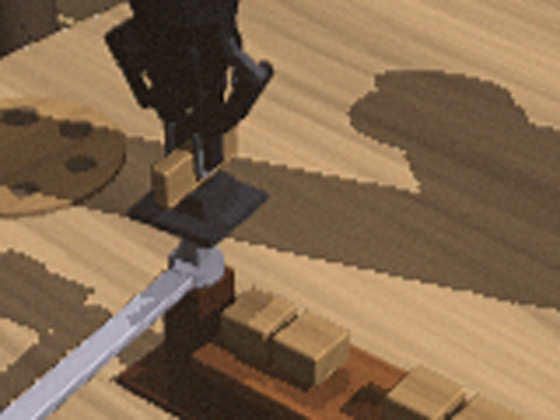

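The handle hangs over the shaft at (195,250) with its cross bar along the keeper bar, and the pegs stand at equal heights. I'll lower it in stages.

Call:
move_arm:
  increments:
    - {"dx": 0.2, "dy": 1.8, "dz": 6, "rx": 0, "ry": 0, "rz": 0, "gripper": -1}
    - {"dx": 0.2, "dy": 1.8, "dz": 12, "rx": 0, "ry": 0, "rz": 0, "gripper": -1}
    - {"dx": 0.2, "dy": 1.8, "dz": 18, "rx": 0, "ry": 0, "rz": 0, "gripper": -1}
    - {"dx": 0.2, "dy": 1.8, "dz": 22, "rx": 0, "ry": 0, "rz": 0, "gripper": -1}
    - {"dx": 0.2, "dy": 1.8, "dz": 25, "rx": 0, "ry": 0, "rz": 0, "gripper": -1}
    - {"dx": 0.2, "dy": 1.8, "dz": 25, "rx": 0, "ry": 0, "rz": 0, "gripper": -1}

```text
time: 27.33
position: [504.8, -235.9, 178.0]
tcp_rot: [-0.0, 0.996, 0.093, -0.0]
contact_force: [1.6, 0.5, -2.3]
finger_gap: 14.7
finger_force: 60.7
```

Call:
move_arm:
  increments:
    - {"dx": 0, "dy": 0, "dz": 2, "rx": 0, "ry": 0, "rz": 0, "gripper": -1}
    - {"dx": 0, "dy": 0, "dz": 4, "rx": 0, "ry": 0, "rz": 0, "gripper": -1}
    - {"dx": 0, "dy": 0, "dz": 4, "rx": 0, "ry": 0, "rz": 0, "gripper": -1}

```text
time: 27.58
position: [505.0, -236.3, 175.1]
tcp_rot: [0.0, 0.996, 0.093, 0.0]
contact_force: [0.0, -0.5, -0.2]
finger_gap: 14.6
finger_force: 61.1
```

Call:
move_arm:
  increments:
    - {"dx": 0, "dy": -1, "dz": -2, "rx": 0, "ry": 0, "rz": 0, "gripper": -1}
    - {"dx": 0, "dy": -1.9, "dz": -2, "rx": 0, "ry": 0, "rz": 0, "gripper": -1}
    - {"dx": 0, "dy": -1.9, "dz": 0, "rx": 0, "ry": 0, "rz": 0, "gripper": -1}
    - {"dx": 0, "dy": -1.9, "dz": 2, "rx": 0, "ry": 0, "rz": 0, "gripper": -1}
    - {"dx": 0, "dy": -1.9, "dz": 3, "rx": 0, "ry": 0, "rz": 0, "gripper": -1}
    - {"dx": 0, "dy": -1.9, "dz": 3, "rx": 0, "ry": 0, "rz": 0, "gripper": -1}

```text
time: 28.08
position: [504.8, -234.2, 174.7]
tcp_rot: [0.001, 0.996, 0.093, 0.001]
contact_force: [-3.5, 2.5, 15.0]
finger_gap: 14.5
finger_force: 63.3
```

```bash
python3 - <<'E'
from h import *
s=st(); print(np.round(s['torque'],3)); delta(505.5,-234.3,174,-1.384)
d=load('w11'); F=[ray(d,u/1.5,v/1.5,8) for u,v in((284,251),(487,250))]; print(F,np.linalg.norm(F[0]-F[1]))
m=(F[0]+F[1])/2; w,a,b,k=s['tcp_rot']
r=R.from_euler('z',-0.701)*R.from_matrix([[0,1,0],[1,0,0],[0,0,-1]]) 
ty=np.array([np.cos(-.701),np.sin(-.701),0]); tx=np.array([np.cos(.87),np.sin(.87),0])
q=m-np.array([653.8,6.6,8]); print('foot far edge mid in tool x,y',q@tx,q@ty)
a=load('t2'); 
E
```

```text
{'time': 28.083, 'q': [-0.635, 0.51, 1.664, -0.0, 0.966, 0.748], 'position': [504.753, -234.224, 174.702], 'tcp_rot': [0.001, 0.996, 0.093, 0.001], 'contact_force': [-3.524, 2.515, 14.969], 'finger_gap': 14.466, 'finger_force': 63.271}
[ 0.522  0.694 -0.037]
d [0.7 0.2 0.7] rz 0.0 cur yaw -1.384 z axis [ 0.001 -0.001 -1.   ]
[array([650.76613289,  60.0207743 ,   8.        ]), array([707.83193968,  12.34443602,   8.        ])] 74.36087369030277
foot far edge mid in tool x,y 39.053296681099646 0.4060480369672201
```

Call:
move_arm:
  increments:
    - {"dx": -0.6, "dy": -0.6, "dz": -1, "rx": 0, "ry": 0, "rz": 0, "gripper": -1}
    - {"dx": -1.2, "dy": -1.2, "dz": -1, "rx": 0, "ry": 0, "rz": 0, "gripper": -1}
    - {"dx": -1.2, "dy": -1.2, "dz": -0.5, "rx": 0, "ry": 0, "rz": 0, "gripper": -1}
    - {"dx": -1.2, "dy": -1.2, "dz": 0, "rx": 0, "ry": 0, "rz": 0, "gripper": -1}

```text
time: 28.42
position: [504.5, -234.1, 174.7]
tcp_rot: [0.002, 0.996, 0.093, 0.002]
contact_force: [-2.2, 2.7, 16.0]
finger_gap: 14.9
finger_force: 63.2
```

```bash
python3 - <<'E'
from h import *
for n in('top0','t2'):
    d=load(n); im=d['img']; g=im[:,:,2].astype(int); sub=g[215:255,310:350]
    m=(sub>120).astype(np.uint8)   # bluish-white metal
    best=None
    # hub circle: px radius
    P=proj(d,[[505,-234,120],[527,-234,120]]); rad=np.linalg.norm(P[0]-P[1])
    yy,xx=np.mgrid[215:255,310:350]
    res=[]
    for cx in np.arange(322,338,.25):
        for cy in np.arange(224,242,.25):
            r=np.hypot(xx-cx,yy-cy); i=(r<rad); o=(r>rad)&(r<rad+2.5)&(yy>cy-3)
            res.append((m[i].mean()-m[o].mean(),cx,cy))
    res.sort(reverse=True); c=np.mean([x[1:] for x in res[:5]],0)
    print(n,'hub',c,ray(d,*c,120).round(1),res[0][0],rad)
    s=g[212:240,255:285]; 
    k,l,st_,ce=cv2.connectedComponentsWithStats((im[222:250,256:281].sum(2)<110).astype(np.uint8))
    for i in range(1,k):
        if st_[i,4]>8: t=st_[i]; cc=(256+t[0]+t[2]/2-.5,222+t[1]+t[3]/2-.5); print(' dark',t[4],cc,ray(d,*cc,66).round(1))
d=load('t2'); c=d['img'][218:250,312:346,::-1]; 
b=load('top0')['img'][218:250,312:346,::-1]; cv2.imwrite('pics/hub.png',cv2.resize(np.hstack([b,c]),None,fx=11,fy=11,interpolation=cv2.INTER_CUBIC))
E
```

```text
top0 hub [329.55 232.35] [ 507.1 -234.2  120. ] 0.7669902912621359 8.077277834680668
 dark 33 (np.float64(267.5), np.float64(237.0)) [493.7 -67.2  66. ]
t2 hub [329.5  232.75] [ 506. -234.  120.] 0.9736721611721613 8.077277834680668
 dark 29 (np.float64(267.5), np.float64(237.0)) [493.7 -67.2  66. ]
```

```bash
python3 - <<'E'
from h import *
s=bot.observe(); print(np.round(s['torque'],3),np.round(s['contact_force'],2))
E
```

```text
[0.348 0.339 0.01 ] [-2.25  2.71 16.01]
```

View pics/hub.png

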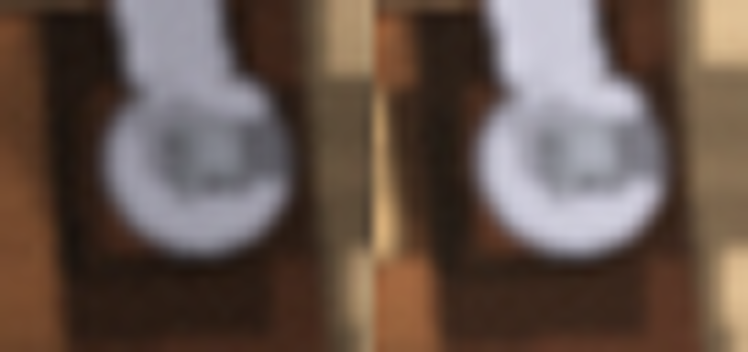

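The enlarged crop shows the hub and square shaft at about (198,160), so the shaft is within a millimetre or two of where I placed it. I'll search with light pressure.

Call:
move_arm:
  increments:
    - {"dx": 1.2, "dy": 1.2, "dz": -4, "rx": 0, "ry": 0, "rz": 0, "gripper": -1}
    - {"dx": 2.7, "dy": 1.2, "dz": -2.6, "rx": 0, "ry": 0, "rz": 0, "gripper": -1}
    - {"dx": 2.3, "dy": 2.3, "dz": -2.4, "rx": 0, "ry": 0, "rz": 0, "gripper": -1}
    - {"dx": 1.2, "dy": 2.7, "dz": -2.3, "rx": 0, "ry": 0, "rz": 0, "gripper": -1}
    - {"dx": 0.1, "dy": 2.3, "dz": -2.2, "rx": 0, "ry": 0, "rz": 0, "gripper": -1}
    - {"dx": -0.3, "dy": 1.2, "dz": -2.1, "rx": 0, "ry": 0, "rz": 0, "gripper": -1}
    - {"dx": 0.1, "dy": 0.1, "dz": -2, "rx": 0, "ry": 0, "rz": 0, "gripper": -1}
    - {"dx": 1.2, "dy": -0.3, "dz": -1.9, "rx": 0, "ry": 0, "rz": 0, "gripper": -1}
    - {"dx": 2.3, "dy": 0.1, "dz": -1.8, "rx": 0, "ry": 0, "rz": 0, "gripper": -1}
    - {"dx": 1.2, "dy": 1.2, "dz": -1.8, "rx": 0, "ry": 0, "rz": 0, "gripper": -1}
    - {"dx": 1.2, "dy": 1.2, "dz": -1.8, "rx": 0, "ry": 0, "rz": 0, "gripper": -1}

```text
time: 29.33
position: [505.6, -234.8, 173.7]
tcp_rot: [0.0, 0.996, 0.093, 0.001]
contact_force: [4.5, -2.0, -1.4]
finger_gap: 14.9
finger_force: 60.7
```

It's captured: z = 173.7 with no vertical load. I'll ease it toward +x and go down.

Call:
move_arm:
  increments:
    - {"dx": 0.9, "dy": 0.5, "dz": 0, "rx": 0, "ry": 0, "rz": 0, "gripper": -1}
    - {"dx": 0.9, "dy": 0.5, "dz": 2, "rx": 0, "ry": 0, "rz": 0, "gripper": -1}
    - {"dx": 0.9, "dy": 0.5, "dz": 4, "rx": 0, "ry": 0, "rz": 0, "gripper": -1}
    - {"dx": 0.9, "dy": 0.5, "dz": 4, "rx": 0, "ry": 0, "rz": 0, "gripper": -1}

```text
time: 29.67
position: [505.8, -234.9, 169.5]
tcp_rot: [0.0, 0.996, 0.093, 0.0]
contact_force: [4.7, -2.9, -2.5]
finger_gap: 14.8
finger_force: 60.9
```

Call:
move_arm:
  increments:
    - {"dx": 0.7, "dy": 0.4, "dz": 3, "rx": 0, "ry": 0, "rz": 0, "gripper": -1}
    - {"dx": 0.7, "dy": 0.4, "dz": 6, "rx": 0, "ry": 0, "rz": 0, "gripper": -1}
    - {"dx": 0.7, "dy": 0.4, "dz": 9, "rx": 0, "ry": 0, "rz": 0, "gripper": -1}
    - {"dx": 0.7, "dy": 0.4, "dz": 11.5, "rx": 0, "ry": 0, "rz": 0, "gripper": -1}
    - {"dx": 0.7, "dy": 0.4, "dz": 13, "rx": 0, "ry": 0, "rz": 0, "gripper": -1}
    - {"dx": 0.7, "dy": 0.4, "dz": 14, "rx": 0, "ry": 0, "rz": 0, "gripper": -1}
    - {"dx": 0.7, "dy": 0.4, "dz": 14, "rx": 0, "ry": 0, "rz": 0, "gripper": -1}

```text
time: 30.25
position: [506.0, -234.9, 157.1]
tcp_rot: [0.0, 0.996, 0.093, -0.0]
contact_force: [-0.8, -2.4, 9.9]
finger_gap: 14.8
finger_force: 62.5
```

```bash
python3 - <<'E'
from h import *
s=st(); print(np.round(s['torque'],3))
E
```

```text
{'time': 30.25, 'q': [-0.635, 0.537, 1.674, -0.001, 0.93, 0.75], 'position': [506.035, -234.934, 157.093], 'tcp_rot': [0.0, 0.996, 0.093, -0.0], 'contact_force': [-0.804, -2.379, 9.853], 'finger_gap': 14.77, 'finger_force': 62.473}
[-0.296 -0.015  0.068]
```

The handle is fully down (z = 157.1, 10 N). Now I'll turn it counter-clockwise.

Call:
move_arm:
  increments:
    - {"dx": 0, "dy": 0.1, "dz": -1.5, "rx": 0, "ry": 0, "rz": -0.11, "gripper": -1}
    - {"dx": 0, "dy": 0.2, "dz": -1.5, "rx": 0, "ry": 0, "rz": -0.22, "gripper": -1}
    - {"dx": 0, "dy": 0.2, "dz": -1.5, "rx": 0, "ry": 0, "rz": -0.33, "gripper": -1}
    - {"dx": 0.1, "dy": 0.3, "dz": -1.5, "rx": 0, "ry": 0, "rz": -0.44, "gripper": -1}
    - {"dx": 0.1, "dy": 0.4, "dz": -1.5, "rx": 0, "ry": 0, "rz": -0.55, "gripper": -1}
    - {"dx": 0.1, "dy": 0.4, "dz": -1.5, "rx": 0, "ry": 0, "rz": -0.66, "gripper": -1}
    - {"dx": 0.2, "dy": 0.5, "dz": -1.5, "rx": 0, "ry": 0, "rz": -0.77, "gripper": -1}
    - {"dx": 0.3, "dy": 0.5, "dz": -1.5, "rx": 0, "ry": 0, "rz": -0.88, "gripper": -1}
    - {"dx": 0.3, "dy": 0.6, "dz": -1.5, "rx": 0, "ry": 0, "rz": -0.99, "gripper": -1}
    - {"dx": 0.4, "dy": 0.6, "dz": -1.5, "rx": 0, "ry": 0, "rz": -1.1, "gripper": -1}
    - {"dx": 0.4, "dy": 0.6, "dz": -1.5, "rx": 0, "ry": 0, "rz": -1.2, "gripper": -1}
    - {"dx": 0.4, "dy": 0.6, "dz": -1.5, "rx": 0, "ry": 0, "rz": -1.2, "gripper": -1}

```text
time: 31.25
position: [506.7, -235.1, 157.1]
tcp_rot: [-0.0, 0.769, 0.64, 0.0]
contact_force: [1.9, -1.9, 3.5]
finger_gap: 14.6
finger_force: 61.4
```

```bash
python3 - <<'E'
from h import *
s=st(); print(np.round(s['torque'],3)); delta(506,-235,157,0)
E
```

```text
{'time': 31.25, 'q': [-0.635, 0.538, 1.672, 0.0, 0.932, -0.452], 'position': [506.69, -235.126, 157.145], 'tcp_rot': [-0.0, 0.769, 0.64, 0.0], 'contact_force': [1.886, -1.927, 3.508], 'finger_gap': 14.613, 'finger_force': 61.404}
[-0.402 -0.471  0.019]
d [-0.  -0.7  0.1] rz -0.183 cur yaw -0.183 z axis [-0.  0. -1.]
```

Call:
move_arm:
  increments:
    - {"dx": 0, "dy": 0.1, "dz": 0, "rx": 0, "ry": 0, "rz": -0.08, "gripper": -1}
    - {"dx": 0, "dy": 0.1, "dz": 0, "rx": 0, "ry": 0, "rz": -0.16, "gripper": -1}
    - {"dx": 0, "dy": 0.1, "dz": 0, "rx": 0, "ry": 0, "rz": -0.24, "gripper": -1}
    - {"dx": 0, "dy": 0.1, "dz": 0, "rx": 0, "ry": 0, "rz": -0.3, "gripper": -1}

```text
time: 31.58
position: [506.6, -235.2, 157.1]
tcp_rot: [-0.0, 0.665, 0.747, -0.0]
contact_force: [1.5, -2.8, 2.6]
finger_gap: 14.4
finger_force: 61.3
```

```bash
python3 - <<'E'
from h import *
s=st(); print(np.round(s['torque'],3)); delta(506,-235,157,0)
d=snap('scene','s5'); 
cv2.imwrite('pics/s5c.png',cv2.resize(d['img'][60:240,160:340,::-1],(540,540),interpolation=cv2.INTER_CUBIC))
# bar direction in scene: centreline predicted ends for candidate angles
for a in (1.5,1.58,1.66): print(a,((proj(d,[506+282*np.cos(a),-234.5+282*np.sin(a),120])-[160,60])*3).round(0))
E
```

```text
{'time': 31.583, 'q': [-0.635, 0.538, 1.672, 0.0, 0.932, -0.751], 'position': [506.571, -235.218, 157.132], 'tcp_rot': [-0.0, 0.665, 0.747, -0.0], 'contact_force': [1.481, -2.788, 2.641], 'finger_gap': 14.366, 'finger_force': 61.317}
[-0.434 -0.271 -0.109]
d [ 0.3 -0.5  0.1] rz 0.116 cur yaw 0.116 z axis [-0.001  0.    -1.   ]
1.5 [[426. 377.]]
1.58 [[444. 363.]]
1.66 [[460. 349.]]
```

Call:
move_arm:
  increments:
    - {"dx": 0, "dy": 0, "dz": 0, "rx": 0, "ry": 0, "rz": -0.04, "gripper": -1}
    - {"dx": 0, "dy": 0, "dz": 0, "rx": 0, "ry": 0, "rz": -0.08, "gripper": -1}
    - {"dx": 0, "dy": 0, "dz": 0, "rx": 0, "ry": 0, "rz": -0.12, "gripper": -1}
    - {"dx": 0, "dy": 0, "dz": 0, "rx": 0, "ry": 0, "rz": -0.12, "gripper": -1}

```text
time: 31.97
position: [506.5, -235.2, 157.1]
tcp_rot: [-0.0, 0.62, 0.785, -0.0]
contact_force: [0.1, -1.5, 3.3]
finger_gap: 14.3
finger_force: 61.4
```

```bash
python3 - <<'E'
from h import *
s=st(); print(np.round(s['torque'],3)); delta(506,-235,157,0)
E
```

```text
{'time': 31.967, 'q': [-0.635, 0.538, 1.672, -0.0, 0.932, -0.868], 'position': [506.506, -235.181, 157.15], 'tcp_rot': [-0.0, 0.62, 0.785, -0.0], 'contact_force': [0.079, -1.45, 3.274], 'finger_gap': 14.273, 'finger_force': 61.418}
[-0.39  -0.267  0.024]
d [ 0.3 -0.5  0.2] rz 0.234 cur yaw 0.234 z axis [-0.001  0.    -1.   ]
```

Call:
move_arm:
  increments:
    - {"dx": 0, "dy": 0, "dz": 0, "rx": 0, "ry": 0, "rz": -0.02, "gripper": -1}
    - {"dx": 0, "dy": 0, "dz": 0, "rx": 0, "ry": 0, "rz": -0.04, "gripper": -1}
    - {"dx": 0, "dy": 0, "dz": 0, "rx": 0, "ry": 0, "rz": -0.06, "gripper": -1}
    - {"dx": 0, "dy": 0, "dz": 0, "rx": 0, "ry": 0, "rz": -0.06, "gripper": -1}

```text
time: 32.3
position: [506.5, -235.2, 157.1]
tcp_rot: [-0.0, 0.595, 0.804, -0.0]
contact_force: [1.1, -1.7, 3.8]
finger_gap: 14.6
finger_force: 61.6
```

```bash
python3 - <<'E'
from h import *
s=st(); print(np.round(s['torque'],3)); delta(506,-235,157,0)
E
```

```text
{'time': 32.3, 'q': [-0.635, 0.538, 1.672, -0.0, 0.932, -0.93], 'position': [506.474, -235.243, 157.13], 'tcp_rot': [-0.0, 0.595, 0.804, -0.0], 'contact_force': [1.119, -1.733, 3.76], 'finger_gap': 14.579, 'finger_force': 61.6}
[-0.397 -0.033 -0.232]
d [ 0.4 -0.4  0.1] rz 0.296 cur yaw 0.296 z axis [-0.001  0.    -1.   ]
```

Call:
move_arm:
  increments:
    - {"dx": 0, "dy": 0, "dz": 0, "rx": 0, "ry": 0, "rz": -0.02, "gripper": -1}
    - {"dx": 0, "dy": 0, "dz": 0, "rx": 0, "ry": 0, "rz": -0.04, "gripper": -1}
    - {"dx": 0, "dy": 0, "dz": 0, "rx": 0, "ry": 0, "rz": -0.04, "gripper": -1}

```text
time: 32.55
position: [506.5, -235.2, 157.1]
tcp_rot: [-0.0, 0.579, 0.815, 0.0]
contact_force: [-0.6, -3.0, 5.2]
finger_gap: 14.8
finger_force: 62.0
```

```bash
python3 - <<'E'
from h import *
s=st(); print(np.round(s['torque'],3)); delta(506,-235,157,0)
E
```

```text
{'time': 32.55, 'q': [-0.635, 0.538, 1.672, 0.0, 0.932, -0.971], 'position': [506.463, -235.246, 157.134], 'tcp_rot': [-0.0, 0.579, 0.815, 0.0], 'contact_force': [-0.616, -3.046, 5.223], 'finger_gap': 14.767, 'finger_force': 61.983}
[-0.418  0.104 -0.631]
d [ 0.4 -0.4  0.1] rz 0.335 cur yaw 0.335 z axis [-0.001  0.001 -1.   ]
```

At the stop: the torque rose to 0.63 N m. I'll relax, release and rise.

Call:
move_arm:
  increments:
    - {"dx": 0, "dy": 0, "dz": 0, "rx": 0, "ry": 0, "rz": 0.05, "gripper": -1}
    - {"dx": 0, "dy": 0, "dz": 0, "rx": 0, "ry": 0, "rz": 0.05, "gripper": -0.4}
    - {"dx": 0, "dy": 0, "dz": 0, "rx": 0, "ry": 0, "rz": 0.05, "gripper": 0}
    - {"dx": 0, "dy": 0, "dz": 0, "rx": 0, "ry": 0, "rz": 0.05, "gripper": 0}
    - {"dx": 0, "dy": 0, "dz": 0, "rx": 0, "ry": 0, "rz": 0.05, "gripper": 0}
    - {"dx": 0, "dy": 0, "dz": -15, "rx": 0, "ry": 0, "rz": 0.05, "gripper": 0}
    - {"dx": 0, "dy": 0, "dz": -45, "rx": 0, "ry": 0, "rz": 0.05, "gripper": 0}
    - {"dx": 0, "dy": 0, "dz": -80, "rx": 0, "ry": 0, "rz": 0.05, "gripper": 0}
    - {"dx": 0, "dy": 0, "dz": -110, "rx": 0, "ry": 0, "rz": 0.05, "gripper": 0}

```text
time: 33.3
position: [506.6, -234.9, 268.2]
tcp_rot: [-0.001, 0.599, 0.801, 0.0]
contact_force: [0.4, -0.2, 1.0]
finger_gap: 42.5
finger_force: 0.0
```

Call:
move_arm:
  increments:
    - {"dx": -150, "dy": -150, "dz": -30, "rx": 0, "ry": 0, "rz": 0, "gripper": 0}
    - {"dx": -150, "dy": -150, "dz": -30, "rx": 0, "ry": 0, "rz": 0, "gripper": 0}
    - {"dx": -150, "dy": -150, "dz": -30, "rx": 0, "ry": 0, "rz": 0, "gripper": 0}
    - {"dx": -150, "dy": -150, "dz": -30, "rx": 0, "ry": 0, "rz": 0, "gripper": 0}
    - {"dx": -150, "dy": -150, "dz": -30, "rx": 0, "ry": 0, "rz": 0, "gripper": 0}
    - {"dx": -150, "dy": -150, "dz": -30, "rx": 0, "ry": 0, "rz": 0, "gripper": 0}

```text
time: 33.8
position: [402.5, -427.9, 297.9]
tcp_rot: [0.002, 0.601, 0.799, -0.002]
contact_force: [0.5, 0.4, 0.0]
finger_gap: 42.4
finger_force: 0.0
```

```bash
python3 - <<'E'
from h import *
st()
for n in('top','scene'):
    d=snap(n,n+'F'); im=d['img'].astype(int)
    m=((im[:,:,2]>im[:,:,0]-2)&(im.sum(2)>380)).astype(np.uint8)   # light bluish metal
    P=proj(d,[[506+t*np.cos(1.658),-234.5+t*np.sin(1.658),120] for t in np.linspace(50,275,10)])
    print(n,[(im[int(round(v)),int(round(u))].tolist() if 0<=v<384 and 0<=u<512 else None) for u,v in P])
    x0,y0,x1,y1=[int(k) for k in (P[:,0].min()-12,P[:,1].min()-12,P[:,0].max()+12,P[:,1].max()+12)]
    sub=m[max(y0,0):y1,x0:x1]; k,l,s,c=cv2.connectedComponentsWithStats(sub)
    i=1+np.argmax(s[1:,4]); ys,xs=np.nonzero(l==i); w=np.array([ray(d,x+x0,y+max(y0,0),120) for x,y in zip(xs,ys)])
    mu=w.mean(0); e=np.linalg.svd((w-mu)[:,:2],full_matrices=False)[2][0]; print('metal blob',len(xs),mu.round(1),'angle',np.arctan2(e[1],e[0])%np.pi)
E
```

```text
{'time': 33.8, 'q': [-1.005, 0.406, 1.451, -0.003, 1.281, -1.285], 'position': [402.471, -427.879, 297.927], 'tcp_rot': [0.002, 0.601, 0.799, -0.002], 'contact_force': [0.459, 0.448, 0.036], 'finger_gap': 42.436, 'finger_force': 0.0}
top [[135, 132, 145], [135, 133, 145], [137, 135, 146], [138, 137, 148], [135, 135, 146], [136, 135, 146], [137, 135, 147], [138, 137, 148], [141, 139, 150], [140, 138, 149]]
metal blob 631 [494.1 -74.3 120. ] angle 1.6569925286307075
scene [[134, 126, 139], [131, 127, 138], [128, 127, 136], [129, 125, 134], [135, 129, 142], [129, 122, 137], [132, 127, 138], [137, 130, 142], [137, 133, 144], [135, 129, 137]]
metal blob 455 [493.6 -69.1 120. ] angle 1.654311651875501
```

```bash
python3 -c "
from h import *
print(bot.finish_job())"
```

```text
the job is handed in; nothing more can be done
None
```

The job is handed in: four pegs were present, and each is home on its collar in the 34, 28, 16 and 10 mm holes (the 22 mm hole is empty). The T handle is fully down on the shaft and left on, and the bar is turned to its stop over the heads; for two of the pegs I skipped occupied holes and only dipped the wider free ones, so the stepping-down was not exhaustive.

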